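# Unlock the medicine box with its key

## Task

The white medicine box is locked. Take the red key from the wooden key block, push it gently down into the keyhole until its collar sits on the lock plate, and turn it clockwise right to its stop so that the lid springs ajar, feeling for the stop and not forcing the key against it. Turn the key back home while it is still fully in, draw it straight out, and stand it back in its own slot of the key block, leaving the lid ajar and the blue key and the other things alone.

Things in the scene. Friction and masses are not known exactly. Their poses are not given: they have to be found in the camera images.
- medicine_box: white steel box with a green cross on its lid, 190 deep (x) x 260 wide (y) x 105 mm high, fixed; origin at the centre of its underside on the worktop, x from its front (lock side, towards the robot) to its back, z up. The front 70 mm of its top is a fixed deck, 103 mm high, that carries the lock; the rest is the hinged lid.
- keyhole (a point): centre of the keyhole's mouth on the upper face of the lock plate, 105 mm above the worktop, at about x -57, y 0 of the box; axes as the box's. A straight-down slot, 15.2 mm long along x and 6.2 mm wide along y, through the plate; below it the barrel's slot (15.6 x 6.6 mm, 19 mm deep) is in line with it when home. The key goes 21.5 mm in, until its collar meets the plate.
- lock_plate: fixed steel plate round the keyhole, 44 x 44 x 6 mm, origin at the centre of its underside, 99 mm above the worktop. Pressing or pulling the key on it with more than 50 N is too much. Once the key is turned, its bit is caught under this plate until it is home again (within about 0.1 rad).
- lock_barrel (a joint): turn of the brass lock barrel under the plate, rad: 0 = home, as at the start, growing clockwise as seen from above. Turning it takes about 0.04 N m; it stays where it is left. The key has up to 0.12 rad of play in it either way. It draws the bolt back 7 mm per rad; about 0.2 rad after the bolt lets the lid go it meets a firm stop.
- bolt_stop: steel block inside the lock, out of sight, that the drawn-back bolt meets; origin is the box's origin. How far the bolt reaches into the lid differs from time to time, so the stop lies anywhere from 0.65 to 1.4 rad of barrel turn and must be felt as the torque rises: 0.1 N m on the key beyond friction is 14 N here; 35 N (0.25 N m) is too much.
- box_lid (a joint): opening of the sprung lid, rad: 0 = shut; hinged at its back edge; springs up to about 0.17 rad when the bolt lets it go.
- red_key: the box's key, red plastic bow, 63.5 mm tall, about 40 g, standing upright in a slot of the key block; origin at the lower tip, z up, x along its width, y its thickness. From the tip: bit 14 wide (x) x 5 thick (y) x 14 mm, lowest 4 mm tapered to 9 x 2 mm; neck 5 mm across up to 21.5 mm; round collar 20 mm across up to 25.5 mm; then the bow. It fits either way round.
- blue_key: another key of the same shape with a dark blue bow, standing in the other slot of the block; to be left alone.
- key_block: wooden block 56 (x) x 168 (y) x 42 mm, fixed; origin at the centre of its underside, z up. Slots at its y = -37 and +37 mm, each 18 mm long (y), 9 mm wide (x), 25 mm deep; a key in one rests with its collar on the block's top, its tip 20.5 mm above the worktop, its width along the block's y. Which slot holds the red key changes.
- teal_cup: teal glass cup, 67 mm across, 66 mm tall, origin at the centre of its underside; right of the box.
- vitamin_jar: pink jar with a white lid, 78 mm across, 96 mm tall, origin at the centre of its underside; stands to the right of the box.
- drops_bottle: small brown bottle with a white cap, 32 mm across, 63 mm tall, origin at the centre of its underside; stands to the left of the box.
- red_bow (a point): centre of the red key's flat bow, 44.5 mm above its tip; axes as the key's. The bow is 30 mm wide (x), 10 mm thick (y), 38 mm tall (z): grip it across the 10 mm.
Mind the look-alikes: they are no part of the job. Leave any green or yellow look-alike of the red_key alone.

How it is judged:
On the way, in this order (a step that is already met when the one before it is completed fails the run):
1. the red key is fully in the keyhole, its collar on the plate (z of red_key in the frame of keyhole below -0.019 m and horizontal distance between red_key and keyhole below 0.003 m and angle between red_key's own z axis and vertical below 0.1 rad), for 0.1 s.
2. the key has turned the barrel right to its stop and the lid has sprung ajar (value of joint box_lid above 0.08 rad and contact force between bolt_stop and anything else above 1 N and z of red_key in the frame of keyhole below -0.015 m), for 0.05 s.
3. the barrel is back home with the key still in (value of joint lock_barrel below 0.15 rad and z of red_key in the frame of keyhole below -0.015 m), for 0.1 s.
4. the key is drawn out of the keyhole (z of red_key in the frame of keyhole above 0.008 m), for 0.1 s.
At the end, for the whole second after the job is handed in: The red key stands released and at rest in its own slot of the key block, upright within 7 degrees and within 8 mm of where it stood at the start; the lid stands ajar by more than 0.08 rad; the barrel is home within 0.15 rad (distance of red_key from where it was at the start of the episode below 0.008 m and angle between red_key's own z axis and vertical below 0.12 rad and linear speed of red_key below 0.02 m/s and value of joint box_lid above 0.08 rad and value of joint lock_barrel below 0.15 rad); the robot touches nothing.
It fails at once if the key is pressed or pulled on the lock plate with more than 50 N (contact force between red_key and lock_plate above 50 N).
It fails at once if the key is forced against the stop (more than 35 N at the bolt, about 0.25 N m on the key) (contact force between bolt_stop and anything else above 35 N).
It fails at once if the blue key is lifted or knocked over (distance of blue_key from where it was at the start of the episode above 0.012 m or angle between blue_key's own z axis and vertical above 0.3 rad).
It fails at once if the cup, jar or bottle is pushed away or knocked over (distance of any of teal_cup, vitamin_jar, drops_bottle from where it was at the start of the episode above 0.03 m).
It also fails if it takes over 72 s, if anything falls off the work surface, if the arm or the gripper's body presses on something with over 40 N, if the wrist force passes 120 N, or if a joint passes its speed limit or range.

## Robot

A 6-joint arm with a two-finger parallel gripper is mounted at the origin on a cart in front of the work surface, level with it; the furniture and walls round the work are solid. World frame = base frame: x ahead of the robot, y to its left, z up, the work surface at z = 0. Lengths are in m, angles in rad, forces in N, time in s.
With the tool pointing down it reaches from about 0.3 to 0.85 m from the base axis. Payload 5.4 kg.
Tool frame: the origin (TCP) lies on the centre line of the jaws, within the pads' length; the fingertips stand 22 mm ahead of it and the grasp point (between the pads) lies 3 mm ahead of it; z points along the fingers, y is the line along which they close (so a half turn about z gives the same grasp; the last joint's range is limited). The gripper opens to 85 mm and grips with 20 to 120 N. Pads are 22 mm wide; open, the fingers measure 114 mm over their backs; the gripper's body (76 mm by 85 mm) begins 54 mm behind the grasp point. The pads swing forward as they close: fully open they stand 13 mm farther back than shut.
Start: joints at [-1.408, 0.158, 1.597, -0, 1.386, -0.21], TCP at [0.209, -0.535, 0.253] pointing down, gripper open.
Joint ranges: [-2.91, 2.91], [-0.94, 2.29], [0.18, 2.7], [-1.29, 4.43], [0.17, 2.64], [-3, 3]. Speed limits (rad/s): [2.57, 2.57, 3.14, 3.14, 3.14, 3.14].

## Interface

Orientations are given as [roll, pitch, yaw] about the fixed x, y, z axes, in that order (R = Rz(yaw) Ry(pitch) Rx(roll)).
In Python, from rig import sensors, viewer, manip gives the robot as it stands.
- The arm moves only by the tool play_rows, never from a script. Its argument "plan" is one flat list of numbers, 4 for each row, row after row: the shift along the world's x, y, z normalised to -1 to 1, where 1 is 200 mm, then the turn about the world's z normalised to -1 to 1, where 1 is pi/2 rad. In form: [tx, ty, tz, twist, tx, ty, tz, twist, ...]. A call has 1 to 5 rows; each row shifts and turns the commanded pose from where the row before left it; what a row does not reach is not made up. A row lasts 1/12 s, in which the tool goes at most 41.7 mm and 7.16 degrees, less where a joint would pass 70% of its speed; a pose out of reach is approached as far as the arm can. A call with a number of a shift or a turn outside -1 to 1 is refused whole. A call with a gripper value outside its range is refused whole. "grip" is the gripper's target within -1 to 1 (shut at 1, half-way at 0, fully open at -1), set as the call begins (left out, the last holds). The fingers move at their own pace and stop on an object; the grip force is fixed at half the most. Time passes only in rows, so rows that do not move let the fingers close. It gives the time, the measured TCP pose, the force, the opening and the grip force at its end, in the units of the state.
- sensors.get_obs(): the state, without advancing time (a new reading comes with each control period).
- viewer.read_camera(name): name is "scene" or "top" or "wrist"; returns a dict with "img" (420x560x3 uint8, red, green, blue), "range_z" (420x560 float32, m along the optical axis (not along the pixel's ray), 0 where there is no reading), "vfov" (degrees; the focal length in pixels is half the picture's height over the tangent of half this angle, whatever the lens; pixels are square), "cx", "cy" (the principal point, pixels), "cam_to_world" (4x4, takes a point from camera to world coordinates). Camera axes: x right, y down, z forward; pixel columns grow to the right and rows downward; lengths in m; the calibration is good to about 2 mm. A picture is of the moment at which its call begins.
- manip.job_done(): hands the job in; it is judged then, once.
The state is a dict: "time_s": time; "q": joint angles; "joint_vel": joint speeds; "joint_torque": joint torques, N m; "position": TCP position; "orientation": TCP orientation; "wrist_force": force on the tool from outside, world axes, zero at the start; "moment": the same for the moment, N m; "opening": finger opening in m; "finger_force": force on a finger pad.
Only numpy, scipy, OpenCV 4.12 (cv2) and the standard library are available. Lean on these libraries where they do the work, as an engineer would, in place of code of your own. Each camera call takes 0.05 s, during which the arm holds its last target. There are 200 camera calls.

## Working session

There is one attempt and no reset: what is moved stays moved. The work goes in short steps, Python scripts to look and compute and a tool call to move; the robot and the scene stay as the last step left them, time stands still between calls to the robot, and variables do not carry over. Pictures are saved under pics/ and viewed, at most 10 in all, crops included, and the job is handed in when it is done.

Besides the shell and the picture viewer there is one more tool, called after "Request:" as a command line: name --argument value ..., lists and objects as JSON in quotes. play_rows: Moves the arm, as the interface text tells. Its arguments: {"type":"object","properties":{"plan":{"type":"array","items":{"type":"number","minimum":-1,"maximum":1}},"grip":{"type":"number"}},"required":["plan"]}

```bash
mkdir -p pics; cat > h.py <<'E'
import numpy as np, cv2
from rig import sensors, viewer, manip
def cam(n,save=None):
    c=viewer.read_camera(n); c['f']=210/np.tan(np.radians(c['vfov'])/2)
    if save: cv2.imwrite('pics/'+save,c['img'][:,:,::-1])
    return c
def onplane(c,u,v,z):
    T=np.array(c['cam_to_world']); d=T[:3,:3]@np.array([(u-c['cx'])/c['f'],(v-c['cy'])/c['f'],1]); o=T[:3,3]
    return o+d*(z-o[2])/d[2]
def cloud(c):
    v,u=np.mgrid[:420,:560]; r=c['range_z']; T=np.array(c['cam_to_world'])
    P=np.stack([(u-c['cx'])/c['f']*r,(v-c['cy'])/c['f']*r,r],-1)
    return P@T[:3,:3].T+T[:3,3]
E
python3 - <<'E'
from h import *
o=sensors.get_obs(); print(o)
for n in('scene','top'):
    c=cam(n,n+'0.png'); print(n,c['vfov'],c['cx'],c['cy'],np.round(c['cam_to_world'],3).tolist())
E
```

```text
{'time_s': 0.0, 'q': array([-1.40809071e+00,  1.59076620e-01,  1.59824961e+00,  3.19713022e-05,
        1.38620973e+00, -2.10108086e-01]), 'joint_vel': array([ 0.00186995, -0.00146216, -0.00024136,  0.00122744,  0.0010106 ,
       -0.00166513]), 'joint_torque': array([ 1.39846243e-04, -3.96008027e+01, -3.31425583e+01, -1.93860678e-04,
        8.58556858e-03, -1.03591461e-06]), 'position': array([ 0.20932685, -0.53493419,  0.25229268]), 'orientation': array([-3.13969864e+00, -4.36031373e-04,  3.72807396e-01]), 'wrist_force': array([ 0.15800964,  0.6448908 , -0.6573185 ]), 'moment': array([-0.04961851, -0.03282704, -0.00011145]), 'finger_force': 0.0, 'opening': 0.08515849111083464}
scene 46.89438403729606 279.2136335784125 210.38999832956927 [[-0.731, -0.476, 0.489, -0.065], [-0.682, 0.521, -0.513, 0.551], [-0.011, -0.708, -0.706, 0.884], [0.0, 0.0, 0.0, 1.0]]
top 57.00821549887891 280.72929954529326 211.45456872351966 [[-0.09, -0.974, 0.208, 0.321], [-0.996, 0.088, -0.016, -0.021], [-0.003, -0.209, -0.978, 0.967], [0.0, 0.0, 0.0, 1.0]]
```

View pics/top0.png

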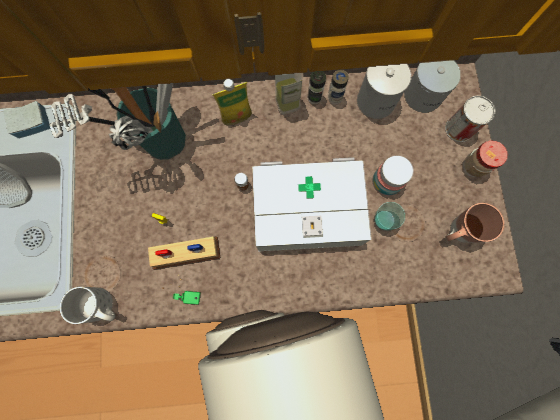

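View pics/scene0.png

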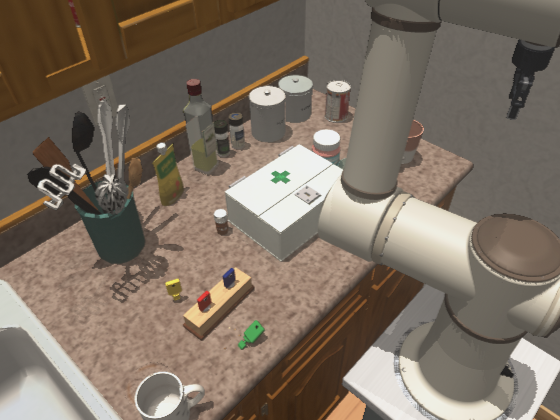

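Top view: the block is at about (183,252), with the red key at (163,253), the blue key at (195,248) and the lock plate at (313,226). In the scene view the red bow is at (204,299) and the blue at (229,277).

```bash
cat >> h.py <<'E'
def redmask(img):
    h=cv2.cvtColor(img,cv2.COLOR_RGB2HSV)
    return (((h[...,0]<6)|(h[...,0]>174))&(h[...,1]>190)&(h[...,2]>90))
def bluemask(img):
    h=cv2.cvtColor(img,cv2.COLOR_RGB2HSV)
    return ((h[...,0]>110)&(h[...,0]<130)&(h[...,1]>120)&(h[...,2]>40))
def blob(m,box):
    k=np.zeros_like(m);u0,v0,u1,v1=box;k[v0:v1,u0:u1]=m[v0:v1,u0:u1];return k
E
python3 - <<'E'
from h import *
for n,br,bb in(('top',(140,235,180,268),(180,235,215,262)),('scene',(190,280,216,316),(216,260,242,292))):
    c=cam(n); P=cloud(c)
    for nm,mf,b in(('red',redmask,br),('blue',bluemask,bb)):
        m=blob(mf(c['img']),b); q=P[m]; print(n,nm,m.sum(),'zmax',q[:,2].max())
        t=q[q[:,2]>np.percentile(q[:,2],95)-.006]; r=cv2.minAreaRect((t[:,:2]*1000).astype(np.float32)); print(len(t),r, t[:,2].mean(), t.mean(0))
    h=cv2.cvtColor(c['img'],cv2.COLOR_RGB2HSV)
    # block top
    X=P; bt=(abs(P[...,2]-.042)<.006)&(h[...,0]>8)&(h[...,0]<30)&(h[...,1]>90)
    bt=blob(bt,(140,230,225,275) if n=='top' else (175,265,260,335)).astype(np.uint8)
    k,l,s,_=cv2.connectedComponentsWithStats(bt); i=1+s[1:,4].argmax(); q=P[l==i]; print('block',len(q),cv2.minAreaRect((q[:,:2]*1000).astype(np.float32)),np.median(q[:,2]))
    # box top
    w=(h[...,1]<60)&(P[...,2]>.092)&(P[...,2]<.12)&(h[...,2]>120)
    w=blob(w,(235,150,385,260) if n=='top' else (220,140,350,260)).astype(np.uint8)
    k,l,s,_=cv2.connectedComponentsWithStats(w); i=1+s[1:,4].argmax(); q=P[l==i]; print('box',len(q),cv2.minAreaRect((q[:,:2]*1000).astype(np.float32)),np.median(q[:,2]))
    u0,v0=(313,226) if n=='top' else (307,194)
    img=c['img'][v0-30:v0+30,u0-40:u0+40]; cv2.imwrite(f'pics/{n}_lock.png',cv2.resize(img,None,fx=6,fy=6,interpolation=cv2.INTER_CUBIC)[:,:,::-1])
E
python3 -c "
import cv2,numpy as np
cv2.imwrite('pics/lk.png',np.vstack([cv2.imread('pics/top_lock.png')[30:330],cv2.imread('pics/scene_lock.png')[30:330]]))"
```

```text
top red 47 zmax 0.08657274767099621
45 ((440.08050537109375, 245.37234497070312), (8.03659725189209, 25.611278533935547), 3.8036861419677734) 0.08319969618281677 [0.43980514 0.24497972 0.0831997 ]
top blue 56 zmax 0.0870265150999866
45 ((446.0109558105469, 171.50466918945312), (8.166476249694824, 25.5452938079834), 6.092053413391113) 0.0832326006394879 [0.44565032 0.17144308 0.0832326 ]
block 1071 ((443.1343994140625, 209.84487915039062), (46.37471389770508, 158.21218872070312), 4.500936985015869) 0.041779765453135775
box 8753 ((525.819580078125, -103.87216186523438), (260.09661865234375, 197.9606170654297), 88.06183624267578) 0.10345848039373928
scene red 3 zmax 0.08235187873246241
3 ((441.9927062988281, 242.75762939453125), (4.291807174682617, 0.9306582808494568), 65.23419952392578) 0.08191816175143034 [0.44180902 0.24272977 0.08191816]
scene blue 31 zmax 0.08736595980453377
31 ((444.1329345703125, 174.30157470703125), (8.812200546264648, 26.330318450927734), 14.549722671508789) 0.08312252984044273 [0.44449567 0.17465035 0.08312253]
block 1122 ((441.1513366699219, 210.86300659179688), (48.923362731933594, 159.2626495361328), 4.705855369567871) 0.041061923223553176
box 5437 ((522.1678466796875, -103.48301696777344), (266.8309020996094, 199.14352416992188), 88.21096801757812) 0.10236763277232175
```

View pics/lk.png

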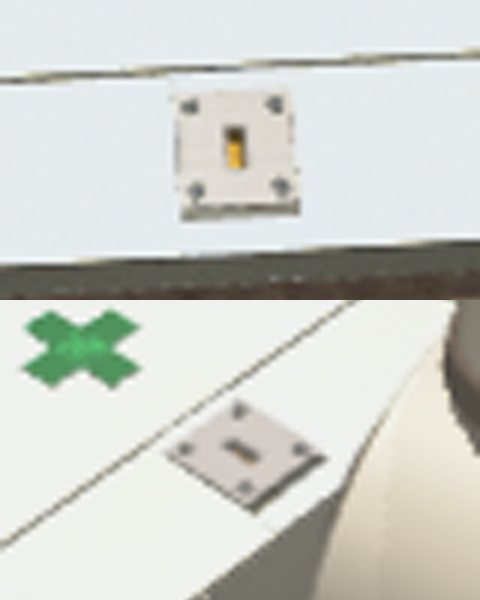

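Crop: the keyhole centre is at crop (235,147) in the top half and (242,450) in the scene half. I'll cast rays through both.

```bash
python3 - <<'E'
from h import *
for n,(x,y),(u0,v0) in(('top',(235,177),(313,226)),('scene',(242,180),(307,194))):
    c=cam(n); u=u0-40+(x+.5)/6-.5; v=v0-30+(y+.5)/6-.5
    print(n,u,v,onplane(c,u,v,.105))
c=cam('wrist','w0.png'); T=np.array(c['cam_to_world']); o=sensors.get_obs()
print(c['vfov'],c['cx'],c['cy'],T.round(4).tolist(),o['position'])
E
```

```text
top 311.75 225.08333333333334 [ 0.4670205 -0.1020249  0.105    ]
scene 306.9166666666667 193.58333333333334 [ 0.46532397 -0.10008598  0.105     ]
68.54468467458425 278.82579789928616 207.83271437033483 [[0.3641, -0.8809, -0.3023, 0.2876], [-0.9314, -0.3441, -0.119, -0.5051], [0.0008, 0.3249, -0.9458, 0.3726], [0.0, 0.0, 0.0, 1.0]] [ 0.20938109 -0.53537576  0.25307305]
```

Request:
play_rows --plan '[0.086, 0.145, 0, 0.0542, 0.086, 0.145, 0, 0.0542, 0.086, 0.145, 0, 0.0542, 0.086, 0.145, 0, 0.0542, 0.086, 0.145, 0, 0.0542]' --grip -0.3

```text
time_s: 0.77
position: [0.2959, -0.3891, 0.2533]
orientation: [3.141, -0.0, 0.802]
wrist_force: [1.1, -0.3, -0.4]
opening: 0.0556
finger_force: 0.0
```

Request:
play_rows --plan '[0.086, 0.145, 0, 0.0542, 0.086, 0.145, 0, 0.0542, 0.086, 0.145, 0, 0.0542, 0.086, 0.145, 0, 0.0542, 0.086, 0.145, 0, 0.0542]'

```text
time_s: 1.18
position: [0.382, -0.244, 0.2535]
orientation: [3.141, 0.0, 1.228]
wrist_force: [1.3, -0.5, 0.3]
opening: 0.0556
finger_force: 0.0
```

Request:
play_rows --plan '[0.086, 0.145, 0, 0.0542, 0.086, 0.145, 0, 0.0542, 0.086, 0.145, 0, 0.0542, 0.086, 0.145, 0, 0.0542, 0.086, 0.145, 0, 0.0542]'

```text
time_s: 1.6
position: [0.468, -0.0989, 0.2535]
orientation: [3.141, 0.0, 1.654]
wrist_force: [0.7, -0.3, -0.4]
opening: 0.0558
finger_force: 0.0
```

```bash
python3 - <<'E'
from h import *
import time
c=cam('wrist','w1.png'); c=cam('wrist','w1.png'); o=sensors.get_obs(); print(o['time_s'],o['position'],o['orientation'],o['q'],o['opening'])
P=cloud(c); T=np.array(c['cam_to_world']); ic=np.linalg.inv(T)
p=ic@np.array([.4665,-.101,.105,1]); print('predicted px',c['f']*p[0]/p[2]+c['cx'],c['f']*p[1]/p[2]+c['cy'])
E
```

```text
1.7 [ 0.46879778 -0.09679325  0.25337271] [ 3.14064033e+00 -1.28645181e-03  1.65736813e+00] [-4.57758072e-01 -9.71077378e-02  1.85837155e+00  1.62308181e-03
  1.38018057e+00 -5.44636655e-01] 0.05522998149053754
predicted px 273.6592285224473 205.74304774982807
```

View pics/w1.png

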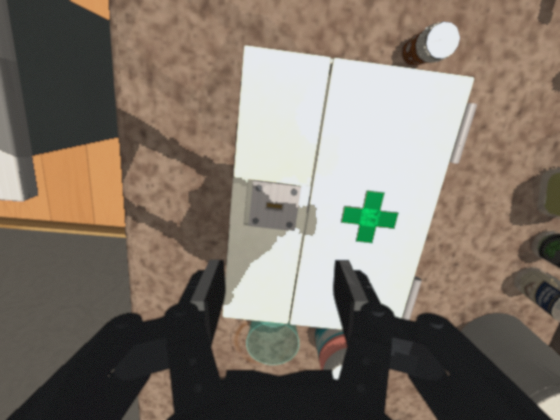

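Wrist view: the plate is centred at about (274,206), with screws near (257,188), (294,192), (255,220) and (290,225) and the slot at (275,205). I'll refine this to subpixel.

```bash
python3 - <<'E'
from h import *
c=cam('wrist','w2.png'); o=sensors.get_obs(); print(o['position'],o['orientation'])
g=cv2.cvtColor(c['img'],cv2.COLOR_RGB2GRAY).astype(np.float32)
bh=cv2.morphologyEx(g,cv2.MORPH_BLACKHAT,np.ones((11,11)))
for (u,v) in [(257,188),(294,192),(255,220),(290,225),(275,205.5)]:
    r=7; u0,v0=int(u),int(v); 
    W=bh[v0-r:v0+r+1,u0-r:u0+r+1].copy(); W[W<.5*W.max()]=0
    n,l,s,ce=cv2.connectedComponentsWithStats((W>0).astype(np.uint8)); i=1+s[1:,4].argmax(); W[l!=i]=0
    y,x=np.mgrid[-r:r+1,-r:r+1]; uu,vv=u0+(W*x).sum()/W.sum(),v0+(W*y).sum()/W.sum()
    print(uu,vv,(W>0).sum(),onplane(c,uu,vv,.105).round(4))
u0,v0=274,206
cv2.imwrite('pics/w2c.png',cv2.resize(c['img'][v0-35:v0+35,u0-40:u0+40],None,fx=8,fy=8,interpolation=cv2.INTER_CUBIC)[:,:,::-1])
E
```

```text
[ 0.4679838  -0.09871001  0.25328093] [-3.14151585e+00 -3.73782870e-05  1.65381973e+00]
259.8305582761998 184.92164544564153 29 [ 0.451  -0.0853  0.105 ]
295.41500203832044 188.75907052588667 35 [ 0.4832 -0.0861  0.105 ]
256.8900651465798 217.73697068403908 33 [ 0.4504 -0.1169  0.105 ]
290.75730735163864 221.5943312666076 29 [ 0.4822 -0.1181  0.105 ]
274.9174673564917 203.42325695984232 87 [ 0.466  -0.1015  0.105 ]
```

View pics/w2c.png

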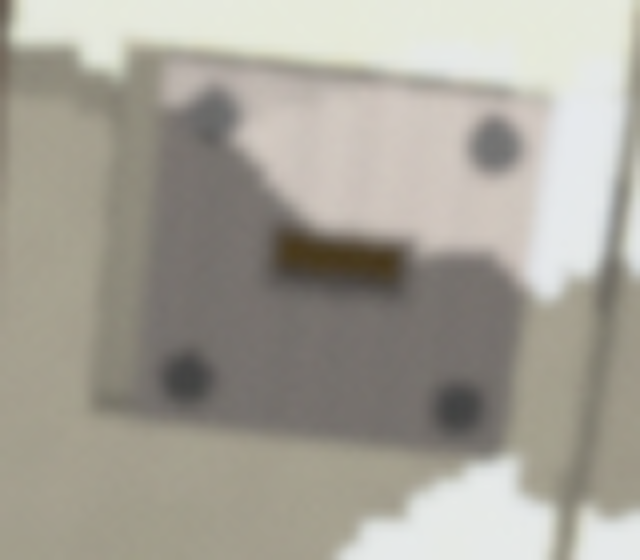

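The crop shows the slot at (340,257), level with the screw mean, so the keyhole is at about (0.4668, -0.1015) with yaw about -1.9°. Next I go above the red key.

Request:
play_rows --plan '[-0.014, 0.172, -0.01, 0, -0.014, 0.172, -0.01, 0, -0.014, 0.172, -0.01, 0, -0.014, 0.172, -0.01, 0, -0.014, 0.172, -0.01, 0]'

```text
time_s: 2.17
position: [0.453, 0.0717, 0.2433]
orientation: [3.141, 0.001, 1.647]
wrist_force: [0.9, 0.1, -0.2]
opening: 0.0557
finger_force: 0.0
```

Request:
play_rows --plan '[-0.014, 0.172, -0.01, 0, -0.014, 0.172, -0.01, 0, -0.014, 0.172, -0.01, 0, -0.014, 0.172, -0.01, 0, -0.014, 0.172, -0.01, 0]'

```text
time_s: 2.58
position: [0.4395, 0.2439, 0.2334]
orientation: [3.141, 0.0, 1.647]
wrist_force: [-0.3, 0.5, -0.9]
opening: 0.0556
finger_force: 0.0
```

Request:
play_rows --plan '[0, 0, 0, 0, 0, 0, 0, 0, 0, 0, 0, 0]'

```text
time_s: 2.83
position: [0.4397, 0.2424, 0.2332]
orientation: [-3.142, 0.001, 1.649]
wrist_force: [0.2, 0.1, -0.5]
opening: 0.0556
finger_force: 0.0
```

```bash
python3 - <<'E'
from h import *
c=cam('wrist','w3.png'); o=sensors.get_obs(); print(o['time_s'],o['position'],o['orientation'])
P=cloud(c)
for nm,mf in(('red',redmask),('blue',bluemask)):
    m=mf(c['img']).astype(np.uint8); n,l,s,ce=cv2.connectedComponentsWithStats(m)
    for i in range(1,n):
        if s[i,4]>40:
            q=P[l==i]; zt=.084; t=np.argwhere((l==i)&(abs(P[...,2]-zt)<.004))
            print(nm,s[i],ce[i],q[:,2].max(),len(t))
            if len(t)>10:
                r=cv2.minAreaRect(t[:,::-1].astype(np.float32)); print(r, onplane(c,*r[0],zt).round(4)); Q=P[t[:,0],t[:,1]]; print(cv2.minAreaRect((Q[:,:2]*1e3).astype(np.float32)))
E
```

```text
2.8833 [0.43985807 0.24207207 0.23332786] [3.14151253e+00 6.34074505e-04 1.64775331e+00]
red [275 171  10  36 299] [279.22408027 189.56856187] 0.35280164799965447 266
((279.5, 191.0), (30.0, 9.0), 90.0) [0.44   0.2492 0.084 ]
((440.13885498046875, 248.1265106201172), (8.333698272705078, 28.41556739807129), 4.260377407073975)
blue [276 239   8  37 236] [279.49152542 257.49152542] 0.08512634781939354 177
((279.5, 262.0), (26.0, 7.0), 90.0) [0.4457 0.1769 0.084 ]
((445.80303955078125, 175.47145080566406), (6.9291300773620605, 27.40669059753418), 4.551011562347412)
```

View pics/w3.png

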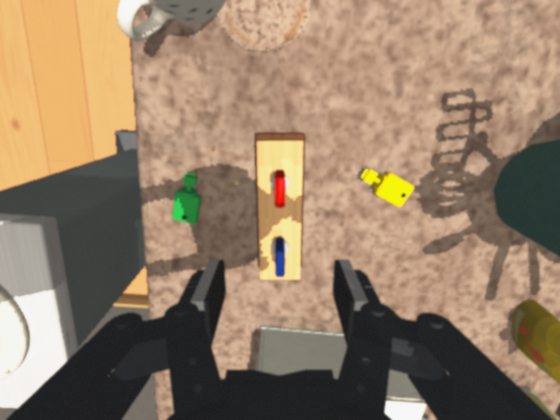

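Wrist view: the red key top is at (280,189), the blue at (280,258), and the block spans (256..303, 134..279). I'll take the bow's top profile and the block outline to pin down y.

```bash
python3 - <<'E'
from h import *
for n in('wrist','top'):
    c=cam(n); P=cloud(c); h=cv2.cvtColor(c['img'],cv2.COLOR_RGB2HSV)
    if n=='wrist':
        for v in range(166,212,1): print(v,c['img'][v,280],(P[v,280]*1e3).round(1))
    bt=(abs(P[...,2]-.042)<.005)&((h[...,0]>8)&(h[...,0]<30)&(h[...,1]>70)|redmask(c['img'])|bluemask(c['img']))
    bt=blob(bt,(140,230,225,275) if n=='top' else (240,120,320,290)).astype(np.uint8)
    bt=cv2.morphologyEx(bt,cv2.MORPH_OPEN,np.ones((3,3)))
    k,l,s,_=cv2.connectedComponentsWithStats(bt); i=1+s[1:,4].argmax(); q=P[l==i]; print(n,'block',len(q),cv2.minAreaRect((q[:,:2]*1000).astype(np.float32)))
E
```

```text
166 [246 226 149] [439.7 263.2  41. ]
167 [245 220 142] [439.8 262.   40.5]
168 [238 192 121] [439.9 261.1  41.1]
169 [201 138  87] [439.7 262.   50.4]
170 [141  77  50] [439.7 262.3  56.4]
171 [114  33  21] [439.7 262.5  61.6]
172 [110  13  12] [439.6 262.6  66.6]
173 [111  16  13] [439.6 262.3  69.4]
174 [114  15  15] [439.6 262.   72.6]
175 [124  16  12] [439.6 262.5  78.7]
176 [157  12  10] [439.6 261.8  79.9]
177 [205  16  11] [439.7 261.4  81.9]
178 [234  30  21] [439.7 260.6  82.4]
179 [244  38  28] [439.8 259.8  82.9]
180 [246  46  36] [439.8 258.9  83. ]
181 [246  49  37] [439.9 257.8  82.5]
182 [247  52  40] [440.  257.1  83. ]
183 [247  54  44] [440.1 256.2  83.2]
184 [247  50  39] [440.2 254.8  81.3]
185 [247  51  40] [440.2 254.4  83.5]
186 [247  49  37] [440.3 253.2  82.6]
187 [247  50  38] [440.3 252.5  83.4]
188 [247  49  38] [440.4 251.6  83.5]
189 [247  47  36] [440.5 250.8  83.7]
190 [247  44  33] [440.6 249.6  82.9]
191 [247  43  34] [440.6 248.6  82.9]
192 [247  41  31] [440.7 248.   83.9]
193 [247  42  32] [440.8 246.5  82.1]
194 [247  40  29] [440.9 245.8  82.8
[... 183 characters left out ...]
3  83.8]
200 [245  21  10] [441.3 239.8  82.2]
201 [235  21  10] [441.4 239.1  82.9]
202 [205  20  11] [441.4 238.5  84. ]
203 [180  20  14] [441.5 237.4  83.5]
204 [172  20  16] [441.6 236.5  83.8]
205 [168  21  10] [441.7 235.2  82.7]
206 [163  48  32] [441.8 234.2  82.8]
207 [164  88  58] [443.2 219.1  41.4]
208 [175 122  79] [443.2 218.5  43. ]
209 [183 138  90] [443.3 216.8  41.4]
210 [186 143  94] [443.4 215.5  40.8]
211 [188 144  94] [443.5 214.3  40.8]
wrist block 4938 ((442.84698486328125, 210.1649932861328), (46.10706329345703, 158.60528564453125), 4.4876532554626465)
top block 1063 ((443.2267150878906, 210.023193359375), (46.235015869140625, 158.70028686523438), 4.472564220428467)
```

Request:
play_rows --plan '[0.002, 0.0265, -0.19, 0, 0, 0, -0.19, 0, 0, 0, -0.19, 0, 0, 0, -0.16, 0, 0, 0, -0.0815, 0]'

```text
time_s: 3.4
position: [0.4374, 0.2468, 0.0669]
orientation: [-3.135, 0.001, 1.648]
wrist_force: [0.0, 0.6, -0.6]
opening: 0.0554
finger_force: 0.0
```

Request:
play_rows --plan '[0, 0, 0, 0, 0, 0, 0, 0]'

```text
time_s: 3.57
position: [0.4397, 0.2479, 0.0708]
orientation: [-3.14, 0.0, 1.648]
wrist_force: [0.8, 0.0, -0.5]
opening: 0.0556
finger_force: 0.0
```

Request:
play_rows --plan '[0, 0, 0, 0, 0, 0, 0, 0, 0, 0, 0, 0, 0, 0, 0, 0, 0, 0, 0, 0]' --grip 1

```text
time_s: 3.98
position: [0.4409, 0.2491, 0.0726]
orientation: [3.139, -0.0, 1.65]
wrist_force: [-1.1, -0.7, 6.8]
opening: 0.0092
finger_force: 58.8
```

Request:
play_rows --plan '[0, 0, 0, 0, 0, 0, 0, 0]'

```text
time_s: 4.15
position: [0.4409, 0.2491, 0.0726]
orientation: [3.139, -0.0, 1.65]
wrist_force: [-1.1, -0.4, 7.8]
opening: 0.0091
finger_force: 58.8
```

```bash
python3 - <<'E'
from h import *
o=sensors.get_obs(); print({k:np.round(o[k],4) for k in('time_s','position','orientation','wrist_force','moment','opening','finger_force')})
E
```

```text
{'time_s': np.float64(4.15), 'position': array([0.4409, 0.2491, 0.0726]), 'orientation': array([ 3.1391e+00, -2.0000e-04,  1.6501e+00]), 'wrist_force': array([-1.1205, -0.4148,  7.7654]), 'moment': array([-0.2034,  0.2278,  0.0052]), 'opening': np.float64(0.0091), 'finger_force': np.float64(58.8026)}
```

Request:
play_rows --plan '[0, 0, 0.05, 0, 0, 0, 0.1, 0, 0, 0, 0.15, 0, 0, 0, 0.18, 0, 0, 0, 0.17, 0]'

```text
time_s: 4.57
position: [0.4392, 0.2487, 0.2028]
orientation: [-3.141, 0.0, 1.65]
wrist_force: [1.2, 0.9, -0.1]
opening: 0.0091
finger_force: 59.0
```

Request:
play_rows --plan '[0.011, -0.145, 0, 0.0774, 0.011, -0.145, 0, 0.0774, 0.011, -0.145, 0, 0.0774, 0.011, -0.145, 0, 0.0774, 0.011, -0.145, 0, 0.0774]'

```text
time_s: 4.98
position: [0.4505, 0.1036, 0.2017]
orientation: [3.141, 0.001, 2.26]
wrist_force: [0.1, 0.3, 0.2]
opening: 0.0094
finger_force: 59.0
```

Request:
play_rows --plan '[0.011, -0.145, 0, 0.0774, 0.011, -0.145, 0, 0.0774, 0.011, -0.145, 0, 0.0774, 0.011, -0.145, 0, 0.0774, 0.011, -0.145, 0, 0.0774]'

```text
time_s: 5.4
position: [0.4615, -0.0403, 0.2016]
orientation: [3.142, 0.001, 2.863]
wrist_force: [0.1, -0.3, -0.9]
opening: 0.009
finger_force: 59.0
```

Request:
play_rows --plan '[0.011, -0.145, 0, 0.0774, 0.011, -0.145, 0, 0.0774, 0, 0, 0, 0, 0, 0, 0, 0]'

```text
time_s: 5.73
position: [0.466, -0.098, 0.2014]
orientation: [3.141, 0.0, 3.096]
wrist_force: [-0.3, -1.0, -0.4]
opening: 0.0092
finger_force: 59.0
```

```bash
python3 - <<'E'
from h import *
c=cam('wrist','w4.png'); o=sensors.get_obs(); print({k:np.round(o[k],4) for k in('time_s','q','position','orientation','wrist_force','moment','opening','finger_force')})
E
```

```text
{'time_s': np.float64(5.7833), 'q': array([-4.6010e-01, -5.5600e-02,  1.9252e+00,  5.0000e-04,  1.2721e+00,
       -1.9866e+00]), 'position': array([ 0.4659, -0.097 ,  0.2013]), 'orientation': array([ 3.1411, -0.    ,  3.0971]), 'wrist_force': array([ 0.0551,  0.267 , -0.6967]), 'moment': array([0.0132, 0.0143, 0.0594]), 'opening': np.float64(0.0093), 'finger_force': np.float64(59.0336)}
```

View pics/w4.png

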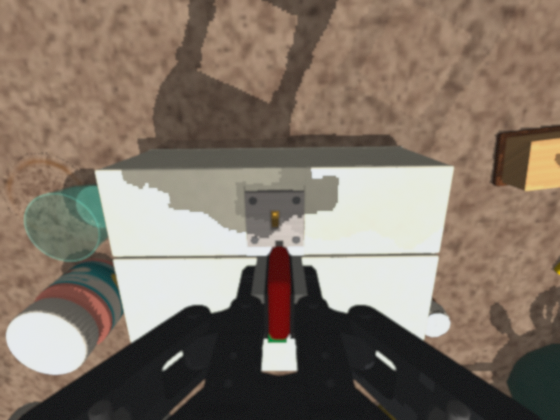

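Wrist view: the key bow is at column about 279 (far edge at row 245), the plate centre is at about (275,220), and the slot is at (275,218). The key needs a few mm in -y.

Request:
play_rows --plan '[0, -0.012, 0, 0, 0, 0, 0, 0, 0, 0, 0, 0, 0, 0, 0, 0, 0, 0, 0, 0]'

```text
time_s: 6.2
position: [0.4661, -0.0989, 0.201]
orientation: [3.142, -0.0, 3.1]
wrist_force: [0.4, 0.5, 0.6]
opening: 0.0095
finger_force: 59.0
```

```bash
cat >> h.py <<'E'
def st():
    o=sensors.get_obs(); print({k:np.round(o[k],4).tolist() for k in('time_s','position','orientation','wrist_force','moment','opening')}); return o
E
python3 - <<'E'
from h import *
c=cam('wrist'); st(); c=cam('wrist','w5.png'); st()
g=cv2.cvtColor(c['img'],cv2.COLOR_RGB2GRAY).astype(np.float32)
bh=cv2.morphologyEx(g,cv2.MORPH_BLACKHAT,np.ones((9,9)))
# 
m=blob(bh>18,(240,185,312,246)).astype(np.uint8); n,l,s,ce=cv2.connectedComponentsWithStats(m)
for i in range(1,n):
    if s[i,4]>8: print(s[i],ce[i].round(1),onplane(c,*ce[i],.105).round(4))
h=cv2.cvtColor(c['img'],cv2.COLOR_RGB2HSV)
m=blob((h[...,0]>15)&(h[...,0]<32)&(h[...,1]>120),(255,200,295,240)); y,x=np.nonzero(m); print('brass',len(x),x.mean(),y.mean(),x.min(),x.max(),y.min(),y.max())
P=cloud(c); r=redmask(c['img'])
for v in range(246,345,8):
    x=np.nonzero(r[v])[0]
    if len(x): print(v,x.min(),x.max(),P[v,int(x.mean())].round(4))
cv2.imwrite('pics/w5c.png',cv2.resize(c['img'][180:290,235:325],None,fx=5,fy=5,interpolation=cv2.INTER_CUBIC)[:,:,::-1])
E
```

```text
{'time_s': 6.25, 'position': [0.4661, -0.099, 0.201], 'orientation': [3.1415, -0.0001, 3.1002], 'wrist_force': [0.0975, 0.2009, -0.4778], 'moment': [0.0519, 0.0007, -0.0118], 'opening': 0.0096}
{'time_s': 6.3, 'position': [0.4661, -0.0991, 0.201], 'orientation': [-3.1416, 0.0, 3.1001], 'wrist_force': [-0.7005, 0.2772, -0.4874], 'moment': [0.0274, -0.0104, 0.0499], 'opening': 0.009}
[259 191  36   2  59] [275.9 191.4] [ 0.4439 -0.1007  0.105 ]
[250 197   8   8  48] [253.9 200.4] [ 0.4501 -0.1172  0.105 ]
[294 197   8   8  51] [297.4 200.2] [ 0.4512 -0.0853  0.105 ]
[296 215   8   3  21] [299.7 216. ] [ 0.4638 -0.0839  0.105 ]
[272 218   8  12  82] [275.5 223. ] [ 0.4686 -0.1021  0.105 ]
[251 237  10   8  60] [255.5 240.2] [ 0.4821 -0.1181  0.105 ]
[293 236   9   9  66] [296.8 239.8] [ 0.4831 -0.0864  0.105 ]
[275 240   8   6  47] [278.6 242.6] [ 0.4849 -0.1005  0.105 ]
brass 90 275.9 217.56666666666666 273 279 211 225
286 269 288 [ 0.454  -0.0993  0.2112]
294 269 288 [ 0.4577 -0.0994  0.2114]
302 270 288 [ 0.461  -0.0991  0.2123]
310 270 288 [ 0.4657 -0.0993  0.2113]
318 270 288 [ 0.4698 -0.0995  0.2113]
326 270 288 [ 0.4741 -0.0997  0.2112]
334 271 286 [ 0.4786 -0.1003  0.2109]
```

View pics/w5c.png

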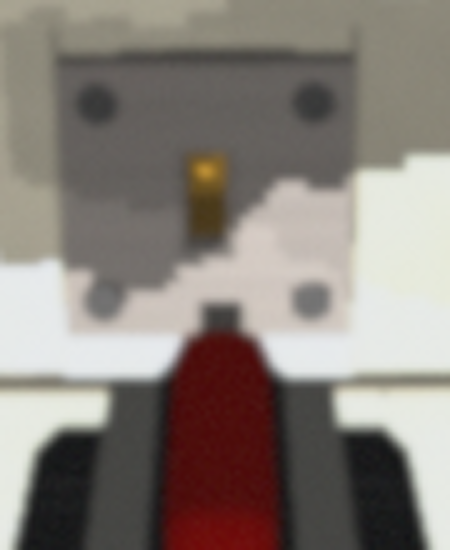

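```bash
python3 - <<'E'
from h import *
c=cam('wrist'); P=cloud(c); st()
for u,v in((278.9,240),(278.9,245)): print(onplane(c,u,v,.149).round(4))
for v in list(range(244,292,3))+list(range(328,346,2)): print(v,c['img'][v,279],P[v,279].round(4))
E
```

```text
{'time_s': 6.35, 'position': [0.4661, -0.0992, 0.201], 'orientation': [3.1416, -0.0, 3.1], 'wrist_force': [0.2015, -0.1062, -0.1103], 'moment': [-0.0465, -0.0112, -0.0262], 'opening': 0.009}
[ 0.4622 -0.0994  0.149 ]
[ 0.4656 -0.0995  0.149 ]
244 [66 60 59] [ 0.4606 -0.0993  0.1579]
247 [76 24 23] [ 0.4529 -0.0989  0.1775]
250 [78 12 12] [ 0.4521 -0.0989  0.1824]
253 [78 16 15] [ 0.4523 -0.0989  0.1852]
256 [78 14 10] [ 0.4525 -0.0989  0.1879]
259 [78 12 12] [ 0.4525 -0.0989  0.191 ]
262 [77 11 10] [ 0.4524 -0.0989  0.194 ]
265 [77 13 10] [ 0.4528 -0.0989  0.1961]
268 [78 14 12] [ 0.4521 -0.0989  0.1999]
271 [78 12 11] [ 0.4532 -0.0989  0.2007]
274 [78 15 12] [ 0.4521 -0.0989  0.2049]
277 [79 16 13] [ 0.4524 -0.0989  0.207 ]
280 [83 14 13] [ 0.4528 -0.0989  0.2087]
283 [99 14 11] [ 0.4539 -0.099   0.2092]
286 [110  14  15] [ 0.4543 -0.099   0.2108]
289 [114  16  12] [ 0.4554 -0.099   0.2112]
328 [113  14  10] [ 0.4747 -0.0998  0.2117]
330 [115  15  14] [ 0.4756 -0.0999  0.2119]
332 [115  16  14] [ 0.4769 -0.0999  0.2117]
334 [114  17  14] [ 0.4786 -0.1     0.2109]
336 [112  13  10] [ 0.4799 -0.1     0.2107]
338 [101  46  21] [ 0.4809 -0.1001  0.2107]
340 [ 49 110  52] [ 0.5805 -0.1043  0.1023]
342 [121 165 129] [ 0.5818 -0.1043  0.1032]
344 [224 229 220] [ 0.5844 -0.1044  0.1028]
```

Request:
play_rows --plan '[-0.001, -0.0115, 0, 0.005, 0, 0, -0.08, 0, 0, 0, -0.08, 0, 0, 0, -0.04, 0, 0, 0, 0, 0]'

```text
time_s: 6.77
position: [0.4645, -0.1012, 0.1589]
orientation: [3.14, -0.004, 3.108]
wrist_force: [-0.2, 0.3, -0.9]
opening: 0.0093
finger_force: 59.0
```

Request:
play_rows --plan '[0, 0, 0, 0, 0, 0, 0, 0, 0, 0, 0, 0]'

```text
time_s: 7.02
position: [0.4666, -0.1021, 0.1621]
orientation: [-3.141, 0.002, 3.108]
wrist_force: [-0.3, -0.9, -1.1]
opening: 0.0092
finger_force: 59.0
```

```bash
python3 - <<'E'
from h import *
st(); c=cam('wrist','w6.png')
cv2.imwrite('pics/w6c.png',cv2.resize(c['img'][190:300,235:325],None,fx=5,fy=5,interpolation=cv2.INTER_CUBIC)[:,:,::-1])
E
```

```text
{'time_s': 7.0167, 'position': [0.4666, -0.1021, 0.1621], 'orientation': [-3.1407, 0.0017, 3.1077], 'wrist_force': [-0.2964, -0.89, -1.1133], 'moment': [-0.0213, 0.0248, 0.0551], 'opening': 0.0092}
```

View pics/w6c.png

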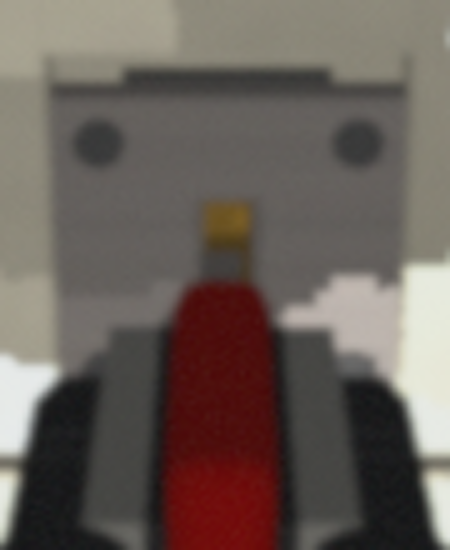

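The tip sits over the slot (tip columns 203–240, slot 203–252). It wants about 0.7 mm in +y, then a slow descent.

Request:
play_rows --plan '[0, 0.003, -0.01, 0, 0, 0, -0.01, 0, 0, 0, -0.01, 0, 0, 0, -0.01, 0, 0, 0, 0, 0]'

```text
time_s: 7.48
position: [0.4655, -0.1009, 0.1524]
orientation: [3.141, -0.001, 3.108]
wrist_force: [0.9, -0.3, -0.5]
opening: 0.0095
finger_force: 59.0
```

Request:
play_rows --plan '[0, 0, -0.01, 0, 0, 0, -0.01, 0, 0, 0, 0, 0]'

```text
time_s: 7.73
position: [0.4657, -0.101, 0.1485]
orientation: [3.141, -0.001, 3.108]
wrist_force: [-0.4, 0.2, -0.4]
opening: 0.0092
finger_force: 59.0
```

Request:
play_rows --plan '[0, 0, -0.012, 0, 0, 0, -0.012, 0, 0, 0, -0.012, 0, 0, 0, -0.012, 0, 0, 0, 0, 0]'

```text
time_s: 8.15
position: [0.4657, -0.101, 0.1387]
orientation: [3.141, -0.001, 3.108]
wrist_force: [0.4, 0.1, 0.1]
opening: 0.0091
finger_force: 59.1
```

Request:
play_rows --plan '[0, 0, -0.006, 0, 0, 0, -0.004, 0, 0, 0, 0, 0]'

```text
time_s: 8.4
position: [0.466, -0.1011, 0.1373]
orientation: [3.142, 0.0, 3.107]
wrist_force: [-0.7, 0.8, -1.8]
opening: 0.0091
finger_force: 59.1
```

Request:
play_rows --plan '[0, 0, -0.005, 0, 0, 0, 0, 0, 0, 0, 0, 0]'

```text
time_s: 8.65
position: [0.466, -0.1012, 0.1364]
orientation: [-3.142, 0.0, 3.108]
wrist_force: [0.4, -0.3, -0.5]
opening: 0.0092
finger_force: 59.1
```

Request:
play_rows --plan '[0, 0, -0.005, 0, 0, 0, 0, 0, 0, 0, 0, 0]'

```text
time_s: 8.9
position: [0.466, -0.1012, 0.1356]
orientation: [-3.141, 0.0, 3.108]
wrist_force: [-0.5, 0.2, 1.7]
opening: 0.0097
finger_force: 59.3
```

Request:
play_rows --plan '[0, 0, -0.003, 0, 0, 0, 0, 0, 0, 0, 0, 0]'

```text
time_s: 9.15
position: [0.4661, -0.1012, 0.1356]
orientation: [-3.141, 0.0, 3.108]
wrist_force: [-3.1, 0.4, 5.6]
opening: 0.0091
finger_force: 60.2
```

Request:
play_rows --plan '[0, 0, 0, -0.03, 0, 0, 0, -0.03, 0, 0, 0, -0.03, 0, 0, 0, -0.03, 0, 0, 0, 0]'

```text
time_s: 9.57
position: [0.4661, -0.1011, 0.1356]
orientation: [3.141, 0.0, 2.917]
wrist_force: [-3.0, 0.8, 7.1]
opening: 0.009
finger_force: 60.1
```

```bash
python3 -c "
from h import *
st()"
```

```text
{'time_s': 9.5667, 'position': [0.4661, -0.1011, 0.1356], 'orientation': [3.1414, 0.0, 2.9174], 'wrist_force': [-2.9828, 0.7957, 7.1441], 'moment': [0.3368, 0.5704, 0.0457], 'opening': 0.009}
```

```bash
cat >> h.py <<'E'
def feel(n=4):
    M=[];J=[]
    for i in range(n):
        c=viewer.read_camera('wrist'); o=sensors.get_obs(); M.append(o['moment'][2]);J.append(o['joint_torque'][5])
    c['f']=210/np.tan(np.radians(c['vfov'])/2); P=cloud(c)
    q=P[(abs(P[...,0]-.60)<.02)&(abs(P[...,1]+.10)<.12)]; 
    print('yaw',round(float(o['orientation'][2]),4),'t',round(float(o['time_s']),2),'M',np.round(M,3),'J6',np.round(J,4),'F',o['wrist_force'].round(1),'z',o['position'][2].round(4),'lidz',len(q) and np.median(q[:,2]).round(4))
E
python3 -c "
from h import *
feel()"
```

```text
yaw 2.9192 t 9.77 M [-0.028 -0.016 -0.015 -0.022] J6 [0.1369 0.0273 0.0099 0.0051] F [-2.5  2.5  5.9] z 0.1356 lidz 0.1023
```

Request:
play_rows --plan '[0, 0, 0, -0.04, 0, 0, 0, -0.04, 0, 0, 0, -0.04, 0, 0, 0, -0.04, 0, 0, 0, 0]'

```text
time_s: 10.18
position: [0.4661, -0.1009, 0.1355]
orientation: [3.141, -0.0, 2.665]
wrist_force: [-2.8, 1.3, 6.2]
opening: 0.0092
finger_force: 60.1
```

```bash
python3 -c "
from h import *
feel()"
```

```text
yaw 2.6678 t 10.38 M [ 0.002  0.007  0.011 -0.032] J6 [ 0.1803  0.0367  0.0032 -0.003 ] F [-2.9  2.   5.8] z 0.1356 lidz 0.1022
```

```bash
sed -i 's/q=P\[.*$/q=P[(abs(P[...,0]-.53)<.015)\&(abs(P[...,1]+.10)<.12)\&(P[...,2]<.15)\&(P[...,2]>.08)]/' h.py
python3 -c "
from h import *
feel(1)"
```

```text
yaw 2.6678 t 10.43 M [-0.001] J6 [-0.004] F [-3.   3.2  7.2] z 0.1356 lidz 0.1025
```

Request:
play_rows --plan '[0, 0, 0, -0.02, 0, 0, 0, -0.02, 0, 0, 0, -0.02, 0, 0, 0, 0]'

```text
time_s: 10.77
position: [0.4661, -0.1008, 0.1355]
orientation: [3.141, -0.0, 2.572]
wrist_force: [-1.6, 1.9, 6.8]
opening: 0.0094
finger_force: 60.1
```

```bash
python3 -c "
from h import *
feel(2)"
```

```text
yaw 2.5736 t 10.87 M [-0.035  0.01 ] J6 [0.1074 0.0326] F [-2.6  1.3  6.9] z 0.1355 lidz 0.1025
```

Request:
play_rows --plan '[0, 0, 0, -0.02, 0, 0, 0, -0.02, 0, 0, 0, -0.02, 0, 0, 0, 0]'

```text
time_s: 11.2
position: [0.4662, -0.1008, 0.1356]
orientation: [3.141, 0.0, 2.478]
wrist_force: [-2.9, 3.4, 6.6]
opening: 0.0096
finger_force: 60.1
```

```bash
python3 -c "
from h import *
feel(2)"
```

```text
yaw 2.4793 t 11.3 M [0.018 0.007] J6 [0.1069 0.0321] F [-1.8  2.7  6.6] z 0.1356 lidz 0.1025
```

Request:
play_rows --plan '[0, 0, 0, -0.015, 0, 0, 0, -0.015, 0, 0, 0, -0.015, 0, 0, 0, 0]'

```text
time_s: 11.63
position: [0.4662, -0.1008, 0.1356]
orientation: [3.141, -0.0, 2.408]
wrist_force: [-1.9, 2.6, 6.3]
opening: 0.0092
finger_force: 60.1
```

```bash
python3 -c "
from h import *
feel(2)"
```

```text
yaw 2.4087 t 11.73 M [0.042 0.016] J6 [0.0981 0.0423] F [-1.   2.8  5.7] z 0.1356 lidz 0.1025
```

Request:
play_rows --plan '[0, 0, 0, -0.015, 0, 0, 0, -0.015, 0, 0, 0, -0.015, 0, 0, 0, 0]'

```text
time_s: 12.07
position: [0.4663, -0.1008, 0.1356]
orientation: [3.141, -0.0, 2.337]
wrist_force: [-1.7, 1.9, 5.4]
opening: 0.0095
finger_force: 60.1
```

```bash
python3 -c "
from h import *
feel(2)"
```

```text
yaw 2.3379 t 12.17 M [0.036 0.067] J6 [0.0976 0.0417] F [-1.7  3.4  5.8] z 0.1356 lidz 0.1025
```

Request:
play_rows --plan '[0, 0, 0, -0.015, 0, 0, 0, -0.015, 0, 0, 0, -0.015, 0, 0, 0, 0]'

```text
time_s: 12.5
position: [0.4663, -0.1008, 0.1356]
orientation: [3.14, -0.0, 2.266]
wrist_force: [-2.3, 2.9, 5.9]
opening: 0.0093
finger_force: 60.0
```

```bash
python3 -c "
from h import *
feel(2)"
```

```text
yaw 2.2672 t 12.6 M [0.033 0.004] J6 [0.0987 0.0429] F [-1.9  2.8  4.6] z 0.1356 lidz 0.1025
```

Request:
play_rows --plan '[0, 0, 0, -0.015, 0, 0, 0, -0.015, 0, 0, 0, -0.015, 0, 0, 0, 0]'

```text
time_s: 12.93
position: [0.4663, -0.1008, 0.1356]
orientation: [3.14, -0.0, 2.196]
wrist_force: [-0.3, 2.5, 6.4]
opening: 0.0094
finger_force: 60.0
```

```bash
python3 -c "
from h import *
feel(2)"
```

```text
yaw 2.1965 t 13.03 M [0.069 0.055] J6 [0.0989 0.043 ] F [-2.1  2.4  5.5] z 0.1356 lidz 0.1025
```

Request:
play_rows --plan '[0, 0, 0, -0.015, 0, 0, 0, -0.015, 0, 0, 0, -0.015, 0, 0, 0, 0]'

```text
time_s: 13.37
position: [0.4664, -0.1007, 0.1356]
orientation: [3.14, -0.0, 2.125]
wrist_force: [-1.9, 3.4, 5.3]
opening: 0.0089
finger_force: 60.0
```

```bash
python3 -c "
from h import *
feel(2)"
```

```text
yaw 2.1258 t 13.47 M [0.029 0.051] J6 [0.0947 0.0389] F [-1.   3.2  5.4] z 0.1356 lidz 0.1025
```

Request:
play_rows --plan '[0, 0, 0, -0.015, 0, 0, 0, -0.015, 0, 0, 0, -0.015, 0, 0, 0, 0]'

```text
time_s: 13.8
position: [0.4664, -0.1007, 0.1356]
orientation: [3.14, -0.0, 2.054]
wrist_force: [-0.4, 2.1, 6.1]
opening: 0.0092
finger_force: 60.0
```

```bash
python3 -c "
from h import *
feel(2)"
```

```text
yaw 2.0551 t 13.9 M [-0.002  0.052] J6 [0.0945 0.0386] F [-0.9  3.   5.5] z 0.1356 lidz 0.1026
```

Request:
play_rows --plan '[0, 0, 0, -0.015, 0, 0, 0, -0.015, 0, 0, 0, -0.015, 0, 0, 0, 0]'

```text
time_s: 14.23
position: [0.4665, -0.1007, 0.1356]
orientation: [3.14, -0.0, 1.984]
wrist_force: [-1.6, 2.5, 5.2]
opening: 0.009
finger_force: 60.0
```

```bash
python3 -c "
from h import *
feel(2)"
```

```text
yaw 1.9844 t 14.33 M [ 0.028 -0.021] J6 [0.0938 0.0379] F [-0.7  3.4  5.4] z 0.1356 lidz 0.1026
```

Request:
play_rows --plan '[0, 0, 0, -0.015, 0, 0, 0, -0.015, 0, 0, 0, -0.015, 0, 0, 0, 0]'

```text
time_s: 14.67
position: [0.4665, -0.1007, 0.1356]
orientation: [3.14, -0.0, 1.913]
wrist_force: [-0.4, 2.7, 5.6]
opening: 0.0093
finger_force: 59.9
```

```bash
python3 -c "
from h import *
feel(2)"
```

```text
yaw 1.9137 t 14.77 M [0.027 0.04 ] J6 [0.0931 0.0373] F [-0.7  3.4  4.9] z 0.1356 lidz 0.1026
```

```bash
cat >> h.py <<'E'
def lid():
    for n in('scene','top'):
        c=cam(n); P=cloud(c); h=cv2.cvtColor(c['img'],cv2.COLOR_RGB2HSV)
        for x in(.505,.52,.54,.57,.60):
            q=P[(abs(P[...,0]-x)<.006)&(P[...,1]>-.03)&(P[...,1]<.02)&(P[...,2]<.15)&(P[...,2]>.08)]; print(n,x,len(q),np.median(q[:,2]).round(4) if len(q) else '',end='; ')
        print()
E
python3 -c "
from h import *
lid()"
```

```text
scene 0.505 92 0.1023; scene 0.52 81 0.1031; scene 0.54 79 0.1027; scene 0.57 77 0.1024; scene 0.6 70 0.1021; 
top 0.505 71 0.1036; top 0.52 96 0.1039; top 0.54 108 0.1038; top 0.57 107 0.1031; top 0.6 104 0.1034;
```

Request:
play_rows --plan '[0, 0, 0, -0.015, 0, 0, 0, -0.015, 0, 0, 0, -0.015, 0, 0, 0, 0]'

```text
time_s: 15.2
position: [0.4666, -0.1007, 0.1356]
orientation: [3.14, -0.0, 1.842]
wrist_force: [-1.2, 3.3, 5.1]
opening: 0.0091
finger_force: 59.9
```

```bash
python3 -c "
from h import *
feel(2);lid()"
```

```text
yaw 1.843 t 15.3 M [-0.021 -0.036] J6 [0.0927 0.0369] F [-0.3  2.9  5.4] z 0.1356 lidz 0.1028
scene 0.505 90 0.1028; scene 0.52 76 0.1032; scene 0.54 77 0.1031; scene 0.57 72 0.1022; scene 0.6 78 0.1028; 
top 0.505 70 0.1041; top 0.52 94 0.1041; top 0.54 109 0.1037; top 0.57 109 0.1034; top 0.6 105 0.1035;
```

Request:
play_rows --plan '[0, 0, 0, -0.012, 0, 0, 0, -0.012, 0, 0, 0, -0.012, 0, 0, 0, 0]'

```text
time_s: 15.73
position: [0.4666, -0.1007, 0.1356]
orientation: [3.14, -0.001, 1.786]
wrist_force: [0.1, 3.3, 5.1]
opening: 0.0094
finger_force: 59.9
```

```bash
python3 -c "
from h import *
feel(3);lid()"
```

```text
yaw 1.7864 t 15.88 M [-0.056  0.037 -0.021] J6 [0.0572 0.0122 0.0031] F [-0.8  3.   5.2] z 0.1356 lidz 0.1045
scene 0.505 92 0.1047; scene 0.52 71 0.1049; scene 0.54 78 0.1037; scene 0.57 72 0.1035; scene 0.6 70 0.1028; 
top 0.505 71 0.1054; top 0.52 99 0.1058; top 0.54 109 0.1053; top 0.57 111 0.1043; top 0.6 105 0.1037;
```

Request:
play_rows --plan '[0, 0, 0, -0.01, 0, 0, 0, 0, 0, 0, 0, 0]'

```text
time_s: 16.23
position: [0.4666, -0.1007, 0.1356]
orientation: [3.14, -0.001, 1.771]
wrist_force: [0.0, 2.3, 5.5]
opening: 0.0092
finger_force: 59.9
```

```bash
python3 -c "
from h import *
feel(3);lid()"
```

```text
yaw 1.7706 t 16.38 M [ 0.015 -0.019  0.037] J6 [0.0217 0.0197 0.0196] F [-0.3  2.2  5.3] z 0.1356 lidz 0.1048
scene 0.505 94 0.1054; scene 0.52 76 0.1055; scene 0.54 72 0.1048; scene 0.57 66 0.1036; scene 0.6 62 0.1025; 
top 0.505 69 0.106; top 0.52 100 0.1061; top 0.54 106 0.1055; top 0.57 108 0.1046; top 0.6 103 0.1038;
```

Request:
play_rows --plan '[0, 0, 0, -0.01, 0, 0, 0, -0.01, 0, 0, 0, 0]'

```text
time_s: 16.73
position: [0.4666, -0.1007, 0.1356]
orientation: [3.14, -0.001, 1.739]
wrist_force: [-0.1, 3.5, 6.0]
opening: 0.009
finger_force: 59.9
```

```bash
python3 -c "
from h import *
feel(3);lid()"
```

```text
yaw 1.7392 t 16.88 M [ 0.023  0.051 -0.023] J6 [0.0641 0.0265 0.0191] F [-0.6  4.1  4.5] z 0.1356 lidz 0.1065
scene 0.505 92 0.107; scene 0.52 74 0.1073; scene 0.54 69 0.1061; scene 0.57 64 0.1047; scene 0.6 61 0.1027; 
top 0.505 66 0.1084; top 0.52 101 0.1077; top 0.54 109 0.107; top 0.57 103 0.1054; top 0.6 98 0.1042;
```

Request:
play_rows --plan '[0, 0, 0, -0.01, 0, 0, 0, -0.01, 0, 0, 0, 0]'

```text
time_s: 17.23
position: [0.4666, -0.1007, 0.1356]
orientation: [3.14, -0.001, 1.707]
wrist_force: [-0.0, 3.1, 5.3]
opening: 0.0092
finger_force: 59.9
```

```bash
python3 -c "
from h import *
feel(3);lid()"
```

```text
yaw 1.7078 t 17.38 M [0.054 0.042 0.036] J6 [0.0772 0.0395 0.032 ] F [-0.5  4.1  4.8] z 0.1356 lidz 0.1184
scene 0.505 99 0.1222; scene 0.52 67 0.1208; scene 0.54 63 0.1172; scene 0.57 66 0.1117; scene 0.6 62 0.1055; 
top 0.505 63 0.1231; top 0.52 102 0.1219; top 0.54 108 0.1179; top 0.57 102 0.1126; top 0.6 101 0.107;
```

Request:
play_rows --plan '[0, 0, 0, -0.007, 0, 0, 0, -0.007, 0, 0, 0, 0]'

```text
time_s: 17.73
position: [0.4667, -0.1007, 0.1356]
orientation: [3.14, -0.001, 1.685]
wrist_force: [-0.6, 3.2, 5.8]
opening: 0.0089
finger_force: 59.9
```

```bash
python3 -c "
from h import *
feel(4)"
```

```text
yaw 1.6858 t 17.93 M [0.044 0.026 0.039 0.011] J6 [0.0754 0.0491 0.044  0.0433] F [-0.5  3.4  5.6] z 0.1356 lidz 0.1186
```

Request:
play_rows --plan '[0, 0, 0, -0.007, 0, 0, 0, -0.007, 0, 0, 0, 0]'

```text
time_s: 18.18
position: [0.4667, -0.1007, 0.1356]
orientation: [3.14, -0.001, 1.663]
wrist_force: [-0.6, 3.7, 5.4]
opening: 0.0091
finger_force: 59.9
```

```bash
python3 -c "
from h import *
feel(4)"
```

```text
yaw 1.6639 t 18.38 M [0.013 0.018 0.001 0.016] J6 [0.076  0.0497 0.0444 0.0439] F [0.1 3.9 5.4] z 0.1356 lidz 0.1186
```

Request:
play_rows --plan '[0, 0, 0, -0.005, 0, 0, 0, -0.005, 0, 0, 0, 0]'

```text
time_s: 18.63
position: [0.4667, -0.1007, 0.1356]
orientation: [3.14, -0.001, 1.648]
wrist_force: [0.7, 4.6, 5.2]
opening: 0.0093
finger_force: 59.9
```

```bash
python3 -c "
from h import *
feel(3)"
```

```text
yaw 1.6482 t 18.78 M [0.074 0.044 0.048] J6 [0.0766 0.0578 0.0542] F [-0.2  4.1  4.7] z 0.1356 lidz 0.1186
```

Request:
play_rows --plan '[0, 0, 0, -0.005, 0, 0, 0, 0]'

```text
time_s: 18.95
position: [0.4667, -0.1007, 0.1356]
orientation: [3.14, -0.001, 1.64]
wrist_force: [-0.2, 3.7, 5.1]
opening: 0.0091
finger_force: 59.9
```

```bash
python3 -c "
from h import *
feel(3)"
```

```text
yaw 1.6403 t 19.1 M [ 0.007  0.065 -0.007] J6 [0.078  0.0604 0.0568] F [-0.   2.6  5. ] z 0.1356 lidz 0.1186
```

Request:
play_rows --plan '[0, 0, 0, -0.005, 0, 0, 0, 0]'

```text
time_s: 19.27
position: [0.4667, -0.1007, 0.1356]
orientation: [3.14, -0.001, 1.632]
wrist_force: [0.5, 3.5, 5.7]
opening: 0.0092
finger_force: 59.9
```

```bash
python3 -c "
from h import *
feel(3)"
```

```text
yaw 1.6325 t 19.42 M [0.044 0.039 0.048] J6 [0.0758 0.0583 0.0548] F [0.8 4.  5.2] z 0.1356 lidz 0.1186
```

Request:
play_rows --plan '[0, 0, 0, -0.005, 0, 0, 0, 0]'

```text
time_s: 19.58
position: [0.4667, -0.1007, 0.1356]
orientation: [3.14, -0.001, 1.624]
wrist_force: [1.0, 3.4, 4.8]
opening: 0.0094
finger_force: 59.9
```

```bash
python3 -c "
from h import *
feel(3)"
```

```text
yaw 1.6247 t 19.73 M [0.066 0.008 0.069] J6 [0.0777 0.0601 0.0566] F [-0.   3.4  4.5] z 0.1356 lidz 0.1186
```

Request:
play_rows --plan '[0, 0, 0, -0.005, 0, 0, 0, 0]'

```text
time_s: 19.9
position: [0.4667, -0.1007, 0.1356]
orientation: [3.14, -0.001, 1.616]
wrist_force: [0.7, 3.6, 4.9]
opening: 0.0093
finger_force: 59.9
```

```bash
python3 -c "
from h import *
feel(2)"
```

```text
yaw 1.6168 t 20.0 M [0.069 0.02 ] J6 [0.0754 0.0578] F [0.4 3.3 5.7] z 0.1355 lidz 0.1185
```

Request:
play_rows --plan '[0, 0, 0, -0.005, 0, 0, 0, 0]'

```text
time_s: 20.17
position: [0.4667, -0.1007, 0.1356]
orientation: [3.14, -0.001, 1.609]
wrist_force: [-0.1, 3.9, 4.1]
opening: 0.0095
finger_force: 59.9
```

```bash
python3 -c "
from h import *
feel(2)"
```

```text
yaw 1.6089 t 20.27 M [0.107 0.053] J6 [0.0777 0.0601] F [0.4 3.4 5. ] z 0.1356 lidz 0.1186
```

Request:
play_rows --plan '[0, 0, 0, -0.005, 0, 0, 0, 0]'

```text
time_s: 20.43
position: [0.4667, -0.1007, 0.1356]
orientation: [3.14, -0.001, 1.601]
wrist_force: [0.2, 3.5, 5.4]
opening: 0.009
finger_force: 59.9
```

```bash
python3 -c "
from h import *
feel(2)"
```

```text
yaw 1.601 t 20.53 M [-0.019  0.001] J6 [0.0751 0.0576] F [0.1 4.1 4.1] z 0.1356 lidz 0.1186
```

Request:
play_rows --plan '[0, 0, 0, -0.005, 0, 0, 0, 0]'

```text
time_s: 20.7
position: [0.4667, -0.1007, 0.1356]
orientation: [3.14, -0.001, 1.593]
wrist_force: [0.5, 3.7, 4.9]
opening: 0.0092
finger_force: 59.9
```

```bash
python3 -c "
from h import *
feel(2)"
```

```text
yaw 1.5932 t 20.8 M [0.092 0.063] J6 [0.0767 0.0593] F [0.2 3.4 4. ] z 0.1356 lidz 0.1186
```

Request:
play_rows --plan '[0, 0, 0, -0.005, 0, 0, 0, 0]'

```text
time_s: 20.97
position: [0.4667, -0.1007, 0.1356]
orientation: [3.14, -0.001, 1.585]
wrist_force: [-0.6, 3.6, 5.5]
opening: 0.0094
finger_force: 59.9
```

```bash
python3 -c "
from h import *
feel(2)"
```

```text
yaw 1.5853 t 21.07 M [0.05  0.064] J6 [0.0778 0.0603] F [0.4 3.  4.9] z 0.1356 lidz 0.1185
```

Request:
play_rows --plan '[0, 0, 0, -0.005, 0, 0, 0, 0]'

```text
time_s: 21.23
position: [0.4667, -0.1007, 0.1356]
orientation: [3.14, -0.001, 1.577]
wrist_force: [0.3, 3.6, 4.5]
opening: 0.0092
finger_force: 59.9
```

```bash
python3 -c "
from h import *
feel(2)"
```

```text
yaw 1.5774 t 21.33 M [0.098 0.075] J6 [0.0783 0.0607] F [1.1 4.1 5.4] z 0.1356 lidz 0.1185
```

Request:
play_rows --plan '[0, 0, 0, -0.004, 0, 0, 0, 0]'

```text
time_s: 21.5
position: [0.4667, -0.1007, 0.1356]
orientation: [3.14, -0.001, 1.571]
wrist_force: [0.2, 4.4, 4.7]
opening: 0.0089
finger_force: 59.9
```

```bash
python3 -c "
from h import *
feel(4)"
```

```text
yaw 1.5711 t 21.7 M [0.151 0.036 0.129 0.011] J6 [0.0754 0.0614 0.0586 0.0583] F [-0.1  3.6  4.2] z 0.1356 lidz 0.1185
```

Request:
play_rows --plan '[0, 0, 0, -0.004, 0, 0, 0, 0]'

```text
time_s: 21.87
position: [0.4667, -0.1007, 0.1356]
orientation: [3.14, -0.001, 1.565]
wrist_force: [0.3, 3.3, 5.3]
opening: 0.0092
finger_force: 59.9
```

```bash
python3 -c "
from h import *
feel(4)"
```

```text
yaw 1.5649 t 22.07 M [ 0.079  0.054 -0.     0.1  ] J6 [0.0768 0.0629 0.06   0.0597] F [1.  3.1 4.9] z 0.1356 lidz 0.1186
```

Request:
play_rows --plan '[0, 0, 0, -0.004, 0, 0, 0, 0]'

```text
time_s: 22.23
position: [0.4667, -0.1007, 0.1356]
orientation: [3.14, -0.001, 1.558]
wrist_force: [0.8, 3.5, 4.6]
opening: 0.0092
finger_force: 59.9
```

```bash
python3 -c "
from h import *
feel(2)"
```

```text
yaw 1.5586 t 22.33 M [0.043 0.121] J6 [0.0786 0.0646] F [1.5 4.5 4.2] z 0.1356 lidz 0.1185
```

Request:
play_rows --plan '[0, 0, 0, -0.004, 0, 0, 0, 0]'

```text
time_s: 22.5
position: [0.4668, -0.1007, 0.1356]
orientation: [3.14, -0.001, 1.552]
wrist_force: [-0.3, 3.2, 6.3]
opening: 0.0093
finger_force: 59.9
```

```bash
python3 -c "
from h import *
feel(2)"
```

```text
yaw 1.5523 t 22.6 M [0.112 0.099] J6 [0.0849 0.0705] F [1.  5.1 5.4] z 0.1356 lidz 0.1185
```

Request:
play_rows --plan '[0, 0, 0, -0.004, 0, 0, 0, 0]'

```text
time_s: 22.77
position: [0.4667, -0.1007, 0.1356]
orientation: [3.14, -0.001, 1.546]
wrist_force: [-0.3, 4.5, 4.8]
opening: 0.0094
finger_force: 59.9
```

```bash
python3 -c "
from h import *
feel(2)"
```

```text
yaw 1.5461 t 22.87 M [0.043 0.067] J6 [0.0844 0.0705] F [0.4 3.3 5.2] z 0.1356 lidz 0.1185
```

Request:
play_rows --plan '[0, 0, 0, -0.004, 0, 0, 0, 0]'

```text
time_s: 23.03
position: [0.4668, -0.1007, 0.1356]
orientation: [3.14, -0.001, 1.54]
wrist_force: [-0.3, 4.1, 5.4]
opening: 0.0092
finger_force: 59.9
```

```bash
python3 -c "
from h import *
feel(4)"
```

```text
yaw 1.5398 t 23.23 M [0.062 0.059 0.072 0.1  ] J6 [0.0888 0.0748 0.0719 0.0715] F [0.3 3.8 4.6] z 0.1356 lidz 0.1185
```

Request:
play_rows --plan '[0, 0, 0, -0.004, 0, 0, 0, 0]'

```text
time_s: 23.4
position: [0.4667, -0.1007, 0.1356]
orientation: [3.14, -0.001, 1.533]
wrist_force: [1.6, 4.2, 5.4]
opening: 0.0092
finger_force: 59.9
```

```bash
python3 -c "
from h import *
feel(3)"
```

```text
yaw 1.5335 t 23.55 M [0.085 0.066 0.083] J6 [0.0893 0.0753 0.0725] F [1.  3.7 4.6] z 0.1356 lidz 0.1185
```

Request:
play_rows --plan '[0, 0, 0, -0.004, 0, 0, 0, 0]'

```text
time_s: 23.72
position: [0.4667, -0.1007, 0.1356]
orientation: [3.14, -0.001, 1.527]
wrist_force: [-0.1, 3.8, 5.2]
opening: 0.0089
finger_force: 59.9
```

```bash
python3 -c "
from h import *
feel(3)"
```

```text
yaw 1.5272 t 23.87 M [0.058 0.083 0.071] J6 [0.0938 0.0798 0.0768] F [0.6 3.4 5.1] z 0.1356 lidz 0.1185
```

Request:
play_rows --plan '[0, 0, 0, -0.004, 0, 0, 0, 0]'

```text
time_s: 24.03
position: [0.4668, -0.1007, 0.1356]
orientation: [3.14, -0.001, 1.521]
wrist_force: [0.0, 3.5, 6.0]
opening: 0.0089
finger_force: 59.9
```

```bash
python3 -c "
from h import *
feel(3)"
```

```text
yaw 1.521 t 24.18 M [0.058 0.033 0.063] J6 [0.098  0.084  0.0811] F [0.7 3.9 6.9] z 0.1356 lidz 0.1185
```

Request:
play_rows --plan '[0, 0, 0, -0.004, 0, 0, 0, 0]'

```text
time_s: 24.35
position: [0.4667, -0.1007, 0.1355]
orientation: [3.14, -0.001, 1.514]
wrist_force: [0.3, 4.0, 4.8]
opening: 0.0092
finger_force: 59.9
```

```bash
python3 -c "
from h import *
feel(3)"
```

```text
yaw 1.5147 t 24.5 M [0.051 0.073 0.113] J6 [0.1022 0.0878 0.0851] F [-0.3  4.3  6. ] z 0.1356 lidz 0.1185
```

Request:
play_rows --plan '[0, 0, 0, -0.004, 0, 0, 0, 0]'

```text
time_s: 24.67
position: [0.4668, -0.1007, 0.1356]
orientation: [3.14, -0.001, 1.508]
wrist_force: [1.1, 4.6, 6.1]
opening: 0.0094
finger_force: 59.9
```

```bash
python3 -c "
from h import *
feel(3)"
```

```text
yaw 1.5084 t 24.82 M [0.08  0.05  0.074] J6 [0.1064 0.0923 0.0895] F [1.  4.5 5.5] z 0.1356 lidz 0.1185
```

Request:
play_rows --plan '[0, 0, 0, -0.008, 0, 0, 0, 0]'

```text
time_s: 24.98
position: [0.4668, -0.1007, 0.1356]
orientation: [3.139, -0.001, 1.495]
wrist_force: [0.7, 3.7, 4.7]
opening: 0.0093
finger_force: 59.9
```

```bash
python3 -c "
from h import *
feel(3)"
```

```text
yaw 1.4959 t 25.13 M [0.1   0.065 0.037] J6 [0.1186 0.0906 0.0848] F [-0.2  4.8  5.2] z 0.1356 lidz 0.1185
```

Request:
play_rows --plan '[0, 0, 0, -0.008, 0, 0, 0, 0]'

```text
time_s: 25.3
position: [0.4668, -0.1007, 0.1356]
orientation: [3.139, -0.001, 1.483]
wrist_force: [0.9, 3.9, 5.0]
opening: 0.0093
finger_force: 59.9
```

```bash
python3 -c "
from h import *
feel(3)"
```

```text
yaw 1.4833 t 25.45 M [0.1   0.098 0.07 ] J6 [0.1259 0.0979 0.0922] F [0.9 3.8 4.9] z 0.1356 lidz 0.1185
```

Request:
play_rows --plan '[0, 0, 0, -0.008, 0, 0, 0, 0]'

```text
time_s: 25.62
position: [0.4668, -0.1007, 0.1356]
orientation: [3.139, -0.001, 1.47]
wrist_force: [0.1, 4.6, 5.7]
opening: 0.0091
finger_force: 59.9
```

```bash
python3 -c "
from h import *
feel(3)"
```

```text
yaw 1.4708 t 25.77 M [0.114 0.108 0.098] J6 [0.1366 0.1086 0.1029] F [0.4 4.2 5.7] z 0.1356 lidz 0.1185
```

Request:
play_rows --plan '[0, 0, 0, -0.008, 0, 0, 0, 0]'

```text
time_s: 25.93
position: [0.4668, -0.1007, 0.1356]
orientation: [3.139, -0.001, 1.458]
wrist_force: [0.0, 3.9, 4.9]
opening: 0.0091
finger_force: 59.9
```

```bash
python3 -c "
from h import *
feel(3)"
```

```text
yaw 1.4582 t 26.08 M [0.111 0.139 0.125] J6 [0.1432 0.1153 0.1095] F [0.7 4.2 4.9] z 0.1356 lidz 0.1185
```

Request:
play_rows --plan '[0, 0, 0, -0.008, 0, 0, 0, 0]'

```text
time_s: 26.25
position: [0.4668, -0.1007, 0.1356]
orientation: [3.139, -0.001, 1.445]
wrist_force: [1.1, 4.9, 4.3]
opening: 0.0092
finger_force: 59.9
```

```bash
python3 -c "
from h import *
feel(4)"
```

```text
yaw 1.4456 t 26.45 M [0.133 0.109 0.103 0.1  ] J6 [0.1546 0.1266 0.1208 0.12  ] F [0.2 3.6 5.1] z 0.1356 lidz 0.1185
```

The stop is felt: about 0.07 N m over friction, with the lid ajar. Now I turn the key back home.

Request:
play_rows --plan '[0, 0, 0, 0.03, 0, 0, 0, 0.05, 0, 0, 0, 0.05, 0, 0, 0, 0.05, 0, 0, 0, 0.05]'

```text
time_s: 26.87
position: [0.4663, -0.1007, 0.1356]
orientation: [3.141, -0.001, 1.81]
wrist_force: [-0.4, 3.6, 7.3]
opening: 0.0092
finger_force: 60.2
```

Request:
play_rows --plan '[0, 0, 0, 0.05, 0, 0, 0, 0.05, 0, 0, 0, 0.05, 0, 0, 0, 0.05, 0, 0, 0, 0.05]'

```text
time_s: 27.28
position: [0.4662, -0.1008, 0.1356]
orientation: [3.141, -0.0, 2.203]
wrist_force: [-2.1, 3.9, 7.5]
opening: 0.0095
finger_force: 60.2
```

Request:
play_rows --plan '[0, 0, 0, 0.05, 0, 0, 0, 0.05, 0, 0, 0, 0.05, 0, 0, 0, 0.05, 0, 0, 0, 0.05]'

```text
time_s: 27.7
position: [0.466, -0.1011, 0.1355]
orientation: [3.141, -0.0, 2.596]
wrist_force: [-2.0, 1.2, 7.1]
opening: 0.0093
finger_force: 60.3
```

Request:
play_rows --plan '[0, 0, 0, 0.05, 0, 0, 0, 0.05, 0, 0, 0, 0.05, 0, 0, 0, 0.05, 0, 0, 0, 0]'

```text
time_s: 28.12
position: [0.466, -0.1013, 0.1356]
orientation: [-3.141, -0.0, 2.91]
wrist_force: [-1.8, 1.7, 7.2]
opening: 0.0091
finger_force: 60.3
```

```bash
python3 -c "
from h import *
feel(4)"
```

```text
yaw 2.9065 t 28.32 M [ 0.005  0.047  0.041 -0.014] J6 [-0.2037 -0.0208  0.0128  0.021 ] F [-3.   1.8  7.1] z 0.1356 lidz 0.1192
```

Request:
play_rows --plan '[0, 0, 0, 0.045, 0, 0, 0, 0.045, 0, 0, 0, 0.04, 0, 0, 0, 0, 0, 0, 0, 0]'

```text
time_s: 28.73
position: [0.466, -0.1014, 0.1356]
orientation: [-3.141, -0.0, 3.111]
wrist_force: [-3.3, 1.2, 7.5]
opening: 0.0092
finger_force: 60.3
```

```bash
python3 -c "
from h import *
feel(4)"
```

```text
yaw 3.1108 t 28.93 M [-0.032  0.022  0.033  0.001] J6 [0.01   0.0209 0.0226 0.0228] F [-3.7  1.1  7.8] z 0.1356 lidz 0.1198
```

Request:
play_rows --plan '[0, 0, 0, 0.015, 0, 0, 0, 0.015, 0, 0, 0, 0]'

```text
time_s: 29.18
position: [0.466, -0.1014, 0.1356]
orientation: [-3.141, -0.0, -3.124]
wrist_force: [-2.7, 0.8, 6.2]
opening: 0.009
finger_force: 60.3
```

```bash
python3 - <<'E'
from h import *
feel(4)
c=cam('wrist'); P=cloud(c); T=np.array(c['cam_to_world'])
r=redmask(c['img']); 
ang=[]
Q=P[r&(P[...,2]>.142)&(P[...,2]<.152)]
print(len(Q),cv2.minAreaRect((Q[:,:2]*1e3).astype(np.float32)))
E
```

```text
yaw -3.1253 t 29.38 M [-0.04   0.008 -0.058 -0.061] J6 [-0.0893 -0.0337 -0.0223 -0.0204] F [-3.3  0.6  6.6] z 0.1356 lidz 0.1197
1043 ((466.2769470214844, -101.7391128540039), (28.286678314208984, 8.430619239807129), 0.7886335253715515)
```

Request:
play_rows --plan '[0, 0, 0, 0.015, 0, 0, 0, 0.01, 0, 0, 0, 0, 0, 0, 0, 0]'

```text
time_s: 29.77
position: [0.466, -0.1014, 0.1355]
orientation: [-3.141, -0.0, -3.086]
wrist_force: [-2.5, 0.8, 7.0]
opening: 0.0091
finger_force: 60.2
```

```bash
python3 - <<'E'
from h import *
feel(4)
E
```

```text
yaw -3.0861 t 29.97 M [-0.078  0.018 -0.053  0.04 ] J6 [-0.0378 -0.0355 -0.0351 -0.0351] F [-4.3  0.7  7. ] z 0.1356 lidz 0.1194
```

Request:
play_rows --plan '[0, 0, 0, -0.028, 0, 0, 0, -0.028, 0, 0, 0.01, 0, 0, 0, 0, 0, 0, 0, 0, 0]'

```text
time_s: 30.38
position: [0.4658, -0.1012, 0.1366]
orientation: [-3.141, -0.0, 3.11]
wrist_force: [0.1, -0.2, -0.6]
opening: 0.0094
finger_force: 59.0
```

```bash
python3 - <<'E'
from h import *
feel(4)
E
```

```text
yaw 3.1094 t 30.58 M [ 0.012  0.03  -0.004  0.005] J6 [-0.005  -0.0059 -0.0052 -0.0042] F [ 0.6 -0.1  0. ] z 0.1366 lidz 0.1198
```

Key is home and unloaded. Drawing it out slowly, watching the force.

Request:
play_rows --plan '[0, 0, 0.01, 0, 0, 0, 0.01, 0, 0, 0, 0.01, 0, 0, 0, 0.01, 0, 0, 0, 0, 0]'

```text
time_s: 31.0
position: [0.4658, -0.1012, 0.1452]
orientation: [-3.141, -0.0, 3.109]
wrist_force: [-1.8, 0.4, 0.5]
opening: 0.0092
finger_force: 59.1
```

Request:
play_rows --plan '[0, 0, 0.015, 0, 0, 0, 0.015, 0, 0, 0, 0.015, 0, 0, 0, 0.015, 0, 0, 0, 0, 0]'

```text
time_s: 31.42
position: [0.4665, -0.1014, 0.1578]
orientation: [-3.141, 0.002, 3.109]
wrist_force: [-0.1, 0.1, -1.0]
opening: 0.0093
finger_force: 59.0
```

Request:
play_rows --plan '[0, 0, 0.04, 0, 0, 0, 0.06, 0, 0, 0, 0.07, 0, 0, 0, 0.05, 0, 0, 0, 0, 0]'

```text
time_s: 31.83
position: [0.4674, -0.1018, 0.2037]
orientation: [-3.139, 0.005, 3.109]
wrist_force: [0.7, 0.4, -1.2]
opening: 0.0092
finger_force: 59.0
```

Request:
play_rows --plan '[0, 0, 0, 0, 0, 0, 0, 0, 0, 0, 0, 0, 0, 0, 0, 0, 0, 0, 0, 0]'

```text
time_s: 32.25
position: [0.4656, -0.101, 0.2001]
orientation: [3.141, -0.001, 3.109]
wrist_force: [-0.1, -0.0, -0.2]
opening: 0.0093
finger_force: 59.0
```

```bash
python3 - <<'E'
from h import *
st();lid()
c=cam('wrist'); P=cloud(c); z=sensors.get_obs()['position'][2]+.0114
r=redmask(c['img']); Q=P[r&(abs(P[...,2]-z)<.006)]
print(len(Q),cv2.minAreaRect((Q[:,:2]*1e3).astype(np.float32)),P[r][:,2].max())
E
```

```text
{'time_s': 32.25, 'position': [0.4656, -0.101, 0.2001], 'orientation': [3.1411, -0.0011, 3.1091], 'wrist_force': [-0.0842, -0.005, -0.1755], 'moment': [0.0255, -0.0077, 0.0623], 'opening': 0.0093}
scene 0.505 97 0.1219; scene 0.52 64 0.1205; scene 0.54 64 0.1173; scene 0.57 64 0.1112; scene 0.6 59 0.1057; 
top 0.505 34 0.1237; top 0.52 75 0.122; top 0.54 93 0.1181; top 0.57 104 0.1125; top 0.6 99 0.1072; 
1047 ((466.34130859375, -101.4773178100586), (8.438101768493652, 28.573890686035156), 87.43618774414062) 0.3201119069874608
```

Request:
play_rows --plan '[-0.0105, 0.1456, 0, -0.0774, -0.0105, 0.1456, 0, -0.0774, -0.0105, 0.1456, 0, -0.0774, -0.0105, 0.1456, 0, -0.0774, -0.0105, 0.1456, 0, -0.0774]'

```text
time_s: 32.82
position: [0.4551, 0.0453, 0.2008]
orientation: [3.141, 0.0, 2.497]
wrist_force: [0.0, 0.3, 0.2]
opening: 0.0089
finger_force: 59.0
```

Request:
play_rows --plan '[-0.0105, 0.1456, 0, -0.0774, -0.0105, 0.1456, 0, -0.0774, -0.0105, 0.1456, 0, -0.0774, -0.0105, 0.1456, 0, -0.0774, -0.0105, 0.1456, 0, -0.0774]'

```text
time_s: 33.23
position: [0.4448, 0.1891, 0.2008]
orientation: [3.141, 0.0, 1.898]
wrist_force: [0.6, -0.6, -0.9]
opening: 0.0091
finger_force: 59.0
```

Request:
play_rows --plan '[-0.0105, 0.1456, 0, -0.0774, -0.0105, 0.1456, 0, -0.0774, 0, 0, 0, 0, 0, 0, 0, 0, 0, 0, 0, 0]'

```text
time_s: 33.65
position: [0.4409, 0.2456, 0.2006]
orientation: [-3.141, 0.0, 1.662]
wrist_force: [1.1, -0.1, -1.2]
opening: 0.0093
finger_force: 59.0
```

Request:
play_rows --plan '[0, 0, 0, 0, 0, 0, 0, 0, 0, 0, 0, 0, 0, 0, 0, 0, 0, 0, 0, 0]'

```text
time_s: 34.07
position: [0.4411, 0.2455, 0.2008]
orientation: [3.142, 0.0, 1.66]
wrist_force: [-0.2, -0.6, -1.3]
opening: 0.0095
finger_force: 59.0
```

```bash
python3 - <<'E'
from h import *
st()
c=cam('wrist','w8.png'); P=cloud(c); z=sensors.get_obs()['position'][2]+.0114
r=redmask(c['img']); Q=P[r&(abs(P[...,2]-z)<.006)]
print(len(Q),cv2.minAreaRect((Q[:,:2]*1e3).astype(np.float32)))
cv2.imwrite('pics/w8c.png',cv2.resize(c['img'][110:290,215:345],None,fx=3,fy=3,interpolation=cv2.INTER_CUBIC)[:,:,::-1])
E
```

```text
{'time_s': 34.0667, 'position': [0.4411, 0.2455, 0.2008], 'orientation': [3.1415, 0.0, 1.6597], 'wrist_force': [-0.194, -0.5926, -1.2555], 'moment': [0.0201, -0.0024, -0.0128], 'opening': 0.0095}
1238 ((441.1914367675781, 244.5847625732422), (9.191658020019531, 30.003543853759766), 4.778598785400391)
```

View pics/w8c.png

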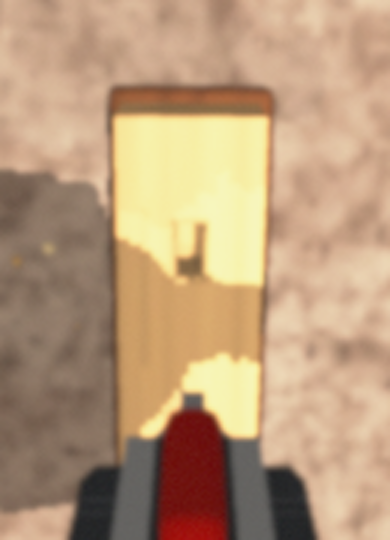

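The slot shows at crop (172–207, 222–278), centre at about pixel (277.8, 193).

```bash
python3 - <<'E'
from h import *
c=cam('wrist'); st()
for u,v in((172,222),(207,222),(172,278),(207,278),(189.5,250)):
    print(onplane(c,215+(u+.5)/3-.5,110+(v+.5)/3-.5,.042).round(4))
E
```

```text
{'time_s': 34.1667, 'position': [0.441, 0.2457, 0.2008], 'orientation': [3.1415, -0.0, 1.66], 'wrist_force': [-0.2843, -0.4592, -0.2391], 'moment': [-0.0068, 0.0255, 0.0416], 'opening': 0.0094}
[0.434  0.2563 0.042 ]
[0.4448 0.2572 0.042 ]
[0.4355 0.238  0.042 ]
[0.4465 0.239  0.042 ]
[0.4402 0.2477 0.042 ]
```

Request:
play_rows --plan '[-0.004, 0.014, -0.05, -0.006, 0, 0, -0.1, 0, 0, 0, -0.1, 0, 0, 0, -0.1, 0, 0, 0, -0.08, 0]'

```text
time_s: 34.58
position: [0.4391, 0.2486, 0.1125]
orientation: [-3.14, 0.0, 1.651]
wrist_force: [0.0, -0.6, -1.2]
opening: 0.0093
finger_force: 59.0
```

Request:
play_rows --plan '[0, 0, 0, 0, 0, 0, 0, 0, 0, 0, 0, 0, 0, 0, 0, 0, 0, 0, 0, 0]'

```text
time_s: 35.0
position: [0.4411, 0.249, 0.1161]
orientation: [3.139, -0.001, 1.651]
wrist_force: [0.7, 0.4, -0.7]
opening: 0.0091
finger_force: 59.0
```

Request:
play_rows --plan '[0, 0, -0.05, 0, 0, 0, -0.04, 0, 0, 0, -0.02, 0, 0, 0, -0.01, 0, 0, 0, -0.01, 0]'

```text
time_s: 35.42
position: [0.4398, 0.2486, 0.0881]
orientation: [-3.14, 0.0, 1.651]
wrist_force: [0.3, 0.8, -0.4]
opening: 0.0091
finger_force: 59.0
```

Request:
play_rows --plan '[0, 0, -0.015, 0, 0, 0, -0.015, 0, 0, 0, -0.015, 0, 0, 0, 0, 0]'

```text
time_s: 35.75
position: [0.4398, 0.2486, 0.0792]
orientation: [-3.141, 0.0, 1.651]
wrist_force: [-0.2, -0.2, 0.1]
opening: 0.0093
finger_force: 59.0
```

Tip is in the slot without contact; lowering the last 6–7 mm.

Request:
play_rows --plan '[0, 0, -0.012, 0, 0, 0, -0.012, 0, 0, 0, -0.004, 0, 0, 0, 0, 0]'

```text
time_s: 36.08
position: [0.44, 0.2486, 0.0739]
orientation: [-3.141, 0.0, 1.651]
wrist_force: [0.2, 0.6, -0.5]
opening: 0.0091
finger_force: 59.0
```

Request:
play_rows --plan '[0, 0, -0.004, 0, 0, 0, 0, 0, 0, 0, 0, 0]'

```text
time_s: 36.33
position: [0.4402, 0.2487, 0.0735]
orientation: [3.141, -0.0, 1.651]
wrist_force: [0.0, -0.9, -0.4]
opening: 0.0093
finger_force: 59.0
```

Request:
play_rows --plan '[0, 0, -0.004, 0, 0, 0, 0, 0, 0, 0, 0, 0]'

```text
time_s: 36.58
position: [0.4402, 0.2487, 0.0726]
orientation: [3.142, 0.0, 1.651]
wrist_force: [0.6, -0.0, -0.4]
opening: 0.0092
finger_force: 59.2
```

Request:
play_rows --plan '[0, 0, -0.003, 0, 0, 0, 0, 0, 0, 0, 0, 0]'

```text
time_s: 36.83
position: [0.4402, 0.2487, 0.0726]
orientation: [-3.141, 0.0, 1.651]
wrist_force: [-3.4, 0.1, 5.5]
opening: 0.0096
finger_force: 60.0
```

Request:
play_rows --plan '[0, 0, 0.002, 0, 0, 0, 0, 0, 0, 0, 0, 0, 0, 0, 0, 0, 0, 0, 0, 0]' --grip -0.3

```text
time_s: 37.25
position: [0.4401, 0.2486, 0.0723]
orientation: [-3.141, 0.0, 1.651]
wrist_force: [-0.1, -0.2, -0.7]
opening: 0.0559
finger_force: 0.0
```

Request:
play_rows --plan '[0, 0, 0.03, 0, 0, 0, 0.08, 0, 0, 0, 0.15, 0, 0, 0, 0.15, 0, 0, 0, 0.15, 0]'

```text
time_s: 37.67
position: [0.4398, 0.2486, 0.1859]
orientation: [-3.141, 0.0, 1.651]
wrist_force: [1.0, -0.7, 0.4]
opening: 0.0555
finger_force: 0.0
```

Request:
play_rows --plan '[0, 0, 0.1, 0, 0, 0, 0.1, 0, 0, 0, 0, 0, 0, 0, 0, 0, 0, 0, 0, 0]'

```text
time_s: 38.08
position: [0.4396, 0.2485, 0.2234]
orientation: [-3.14, 0.0, 1.651]
wrist_force: [-0.9, 0.3, -0.2]
opening: 0.0557
finger_force: 0.0
```

```bash
python3 - <<'E'
from h import *
st();lid()
c=cam('wrist'); P=cloud(c); r=redmask(c['img']); Q=P[r&(abs(P[...,2]-.084)<.004)]
print(len(Q),cv2.minAreaRect((Q[:,:2]*1e3).astype(np.float32)))
Q=P[bluemask(c['img'])&(abs(P[...,2]-.084)<.004)]; print(len(Q),cv2.minAreaRect((Q[:,:2]*1e3).astype(np.float32)))
for v in range(160,240,6): print(v,c['img'][v,280],P[v,280].round(4)) if r[v,280] else 0
E
```

```text
{'time_s': 38.0833, 'position': [0.4396, 0.2485, 0.2234], 'orientation': [-3.14, 0.0003, 1.6509], 'wrist_force': [-0.9229, 0.321, -0.2242], 'moment': [0.0058, 0.0248, 0.0309], 'opening': 0.0557}
scene 0.505 93 0.1216; scene 0.52 68 0.1208; scene 0.54 62 0.1168; scene 0.57 63 0.1115; scene 0.6 57 0.106; 
top 0.505 79 0.1239; top 0.52 112 0.1216; top 0.54 110 0.1183; top 0.57 102 0.1125; top 0.6 102 0.107; 
275 ((440.505859375, 247.7126007080078), (8.009859085083008, 28.624929428100586), 4.39415168762207)
178 ((445.5313720703125, 174.84596252441406), (6.6909356117248535, 27.212505340576172), 4.797237873077393)
184 [122  19  14] [0.4389 0.2619 0.0741]
190 [247  33  19] [0.4391 0.2589 0.0829]
196 [247  38  26] [0.4396 0.2535 0.0832]
202 [247  30  13] [0.44   0.2481 0.0836]
208 [192  27  21] [0.4405 0.2423 0.0831]
214 [187  21  14] [0.4409 0.2368 0.0834]
```

The red key is back where it stood (within 0.5 mm), the blue key hasn't moved, the lid is ajar and the arm is clear.

```bash
python3 -c "
from h import *
print(manip.job_done())"
```

```text
the job is handed in; nothing more can be done
None
```

I handed the job in at about 38 s: the key was turned to its stop and home again, then stood back within 0.5 mm of its start, and the lid is ajar; I haven't seen the judge's result.

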